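# Set up the decapping stand beside the centrifuge

## Robot

A 6-joint arm with a two-finger parallel gripper is mounted at the origin on the work surface. World frame = base frame: x ahead of the robot, y to its left, z up, the work surface at z = 0. Lengths are in mm, angles in rad, forces in N, time in s.
With the tool pointing down it reaches from about 350 to 875 mm from the base axis. Payload 4.2 kg.
Tool frame: the origin (TCP) lies at the very end of the fingers, on their centre line; the grasp point (between the pads) lies 19 mm behind it; z points along the fingers, y is the direction in which the jaws open and shut (so a half turn about z gives the same grasp; the last joint's range is limited). The gripper opens to 87 mm and grips with 3 to 60 N. Pads are 19 mm wide; open, the fingers measure 117 mm over their backs; the gripper's body (75 mm by 190 mm) begins 51 mm behind the grasp point.
Start: joints at [1.48, 0.385, 0.008, 0, -1.194, -0.259], TCP at [214.161, 587.141, 222.55] pointing down, gripper open.
Joint ranges: [-3.14, 3.14], [-1.21, 2.06], [-1.07, 1.41], [-3.16, 2.05], [-2.99, -0.16], [-3.1, 3.1]. Speed limits (rad/s): [2.79, 2.79, 3.14, 3.14, 3.14, 3.14].

## Interface

Orientations are given as a unit quaternion [x, y, z, w].
In Python, from rig import ctrl, eyes gives the robot as it stands.
- The arm moves only by the shell command python3 -m crank 'ROWS' [FORCE]. ROWS is JSON, a list of rows, each an object with "grip": the opening in per cent of the stroke, from 0 (shut) to 100 (fully open); "xyz": the shift along the tool's x, y, z in mm, a list of three; "dr": the turn, a rotation vector about the tool's x, y, z in units of 6 degrees (1.0 is 6 degrees), a list of three. A call has 1 to 8 rows; each row shifts and turns the commanded pose from where the row before left it, along the tool's axes as they then stand; what a row does not reach is not made up. A row lasts 1/8 s, in which the tool goes at most 62.5 mm and 10.7 degrees, less where a joint would pass 70% of its speed; a pose out of reach is approached as far as the arm can. A call is refused whole if a number of a shift passes 62.5 or a number of a turn 1, either way. A call with a gripper value outside its range is refused whole. The fingers move at their own pace and stop on an object; FORCE is the grip in N (left out, the last holds). Time passes only in rows, so rows that do not move let the fingers close. It gives the time, the measured TCP pose, the force and the opening at its end, in the units of the state.
- ctrl.state(): the state, without advancing time (a new reading comes with each control period).
- eyes.snapshot(name): name is "scene" or "top"; returns a dict with "img" (420x560x3 uint8, blue, green, red), "fx", "fy", "cx", "cy" (pixels), "view" (4x4, takes a point from world to camera coordinates). Camera axes: x right, y down, z forward; pixel columns grow to the right and rows downward; lengths in mm; the calibration is good to about 2 mm. A picture is of the moment at which its call begins. There is no depth.
- ctrl.sign_off(): hands the job in, once; it reports no verdict.
The state is a dict: "t": time; "joint_pos": joint angles; "qd": joint speeds; "effort": joint torques, N m; "tcp_pos": TCP position; "ee_rot": TCP orientation; "force": force on the tool from outside, world axes, zero at the start; "ft_torque": the same for the moment, N m; "grip_width": opening from 0.0 (shut) to 1.0 (fully open).
Only numpy, scipy, OpenCV 4.12 (cv2) and the standard library are available. Lean on these libraries where they do the work, as an engineer would, in place of code of your own. Each camera call takes 0.05 s, during which the arm holds its last target.

## Task

Get the decapping stand ready. Take the long tube with the orange cap and collar out of the white rack and put it in the stand's blue well with its collar caught under the red keeper fork: lean it towards the fork's open side to get the foot into the well, straighten it into the fork, and lower it until it stands upright on the bottom. Also stand the amber vial upright in the grey ring of the same stand, let go of both, and leave the two short tubes and the blue bottle where they are.

Things in the scene. Friction and masses are not known exactly. Their poses are not given: they have to be found in the camera images.
- stand: Fixed decapping stand: aluminium base plate 100 x 240 mm, 8 mm thick, with a blue well block and red keeper fork at its -y end and a grey vial ring at its +y end. Origin under its centre; -x is its front, the keeper's open side; y runs along its length; z up. The points on it share these axes.
- well_mouth (a point): Centre of the top of the well, 38 mm above the bench: a vertical round bore 25 mm in diameter and 30 mm deep, its mouth chamfered by 4 mm, in a blue block 64 x 64 mm.
- well_floor (a point): Centre of the bottom of the well, 8 mm above the bench.
- keeper (a point): Point on the well's axis at mid-height of the red keeper, a rigid fork 42 mm wide, 127 to 133 mm above the bench. Slot 20 mm wide, open to -x; prongs reach 5 mm to -x of the axis, slot ends 10 mm to +x of it. Post 34 to 48 mm to +x. The collar cannot pass it from above with the tube upright. Tube seated: collar top 22 mm below the fork, cap 7 mm above it.
- vial_seat (a point): Centre of the floor of the grey ring for the vial, 120 mm along the stand's +y from the well: a round bore 32 mm in diameter and 14 mm deep in a grey block 56 x 56 mm; floor 8 mm, top 22 mm above the bench.
- tube_mid (a point): Centre (half-way up) of the long tube, 178 mm long, about 70 g; z towards its cap. From the foot up: flat foot 14 mm wide with 3 mm chamfer; white body 20 mm in diameter, yellow band, to 92 mm; orange collar 28 mm across, 92 to 97 mm; neck 16 mm, to 132 mm; orange cap 24 mm, to 178 mm. Starts upright, 42 mm deep in one of the rack's three bores.
- tube_cap (a point): Centre of the long tube's orange cap (24 mm diameter, 46 mm long), on the tube's axis 155 mm above its foot: the place to grip. z along the tube.
- tube_foot (a point): Centre of the underside of the long tube's foot; z along the tube towards its cap.
- vial_mid (a point): Centre (half-way up) of the amber vial with black stopper: 70 mm tall, 28 mm in diameter (25 mm over the top 8 mm), about 60 g, standing on the bench.
- rack: Fixed white tube rack, 60 x 210 x 52 mm, origin under its centre, y along its length. Three vertical bores 23 mm in diameter and 42 mm deep on its centre line at y = -70, 0 and 70 mm, floor 10 mm above the bench.
- short_a_mid (a point): Centre of a short white tube with a blue cap (95 mm long, 21 mm widest), standing in the rack; leave it there.
- short_b_mid (a point): Centre of the second such short tube; leave it there.
- bottle_mid (a point): Centre of the blue bottle (130 mm tall, 56 mm in diameter) on the bench; leave it there.
Not all that is in view belongs to the job. Leave any black, green or turquoise look-alike of the part that bears tube_mid alone.

How it is judged (in metres and radians):
At the end, for the whole second after the job is handed in: Long tube: foot within 4 mm of the well's bottom in height and 6 mm of its axis, within 5 degrees of upright (collar so under the keeper). Vial: on the grey ring's floor within 4 mm, within 6 mm of its centre, within 5 degrees of upright. Both released (z of tube_foot in the frame of well_floor between -0.004 and 0.004 m and horizontal distance between tube_foot and well_floor below 0.006 m and angle between each of tube_mid, vial_mid's own z axis and vertical below 0.09 rad and horizontal distance between vial_mid and vial_seat below 0.006 m and z of vial_mid in the frame of vial_seat between 0.031 and 0.039 m); the robot touches nothing.
It fails at once if a short tube is moved by more than 30 mm or tipped (distance of short_a_mid from where it was at the start of the episode above 0.03 m or angle between short_a_mid's own z axis and vertical above 0.5 rad).
It fails at once if a short tube is moved by more than 30 mm or tipped (distance of short_b_mid from where it was at the start of the episode above 0.03 m or angle between short_b_mid's own z axis and vertical above 0.5 rad).
It fails at once if the bottle is moved by more than 30 mm or tipped (distance of bottle_mid from where it was at the start of the episode above 0.03 m or angle between bottle_mid's own z axis and vertical above 0.5 rad).
It also fails if it takes over 64 s, if anything falls off the work surface, if the arm or the gripper's body presses on something with over 40 N, if the wrist force passes 120 N, or if a joint passes its speed limit or range.

## Working session

There is one attempt and no reset: what is moved stays moved. The work goes in short steps, Python scripts to look and compute and a shell command to move; the robot and the scene stay as the last step left them, time stands still between calls to the robot, and variables do not carry over. Pictures are saved under pics/ and viewed, and the job is handed in when it is done.

```bash
ls; mkdir -p pics
python3 - <<'E'
from rig import ctrl, eyes
import cv2
print(ctrl.state())
for n in("scene","top"):
    s=eyes.snapshot(n); cv2.imwrite(f"pics/{n}0.png",s["img"]); print(n,s["fx"],s["fy"],s["cx"],s["cy"],s["view"])
E
```

```text
pics
{'t': 0.0, 'joint_pos': array([ 1.47958416e+00,  3.85556404e-01,  6.60225761e-03, -5.12388893e-04,
       -1.19400070e+00, -2.58575640e-01]), 'qd': array([-0.00069393,  0.00119174,  0.00075211, -0.00097705,  0.00081808,
        0.00046362]), 'effort': array([-4.69788811e-04, -3.90672791e+01,  1.87406319e+01,  4.21985149e+00,
        1.09860007e-02, -1.96575506e-04]), 'tcp_pos': array([213.97211105, 586.57555911, 221.44849251]), 'ee_rot': array([ 9.84727952e-01, -1.74096635e-01, -1.47078144e-04,  1.09538353e-03]), 'force': array([-0.55840333, -0.1921569 ,  0.18596447]), 'ft_torque': array([ 0.02501631,  0.01102061, -0.01561319]), 'grip_width': 0.9998081033794217}
scene 471.1192196824117 471.1192196824117 268.91124229815193 209.77351784548765 [[-1.51339739e-01  9.88350957e-01 -1.60832158e-02  1.44072930e+01]
 [ 6.00263463e-01  7.89630109e-02 -7.95894854e-01 -2.47799630e+02]
 [-7.85353461e-01 -1.30104687e-01 -6.05221209e-01  1.44910658e+03]
 [ 0.00000000e+00  0.00000000e+00  0.00000000e+00  1.00000000e+00]]
top 540.6981984588926 540.6981984588926 273.7685075077335 207.7200943721238 [[ 6.72404263e-03 -9.99976789e-01  1.09937395e-03  7.77148178e+01]
 [-9.79586440e-01 -6.80781211e-03 -2.00908090e-01  5.98829719e+02]
 [ 2.00910911e-01  2.73982751e-04 -9.79609479e-01  1.07172568e+03]
 [ 0.00000000e+00  0.00000000e+00  0.00000000e+00  1.00000000e+00]]
```

View pics/scene0.png

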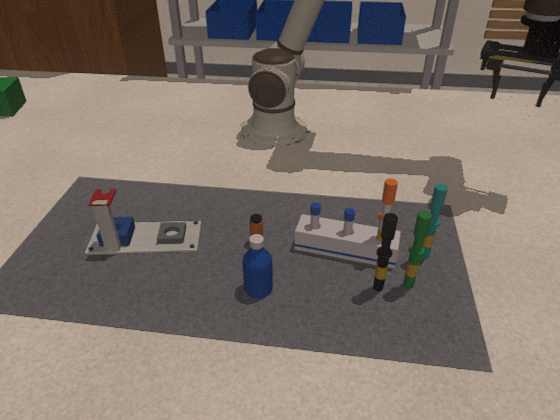

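View pics/top0.png

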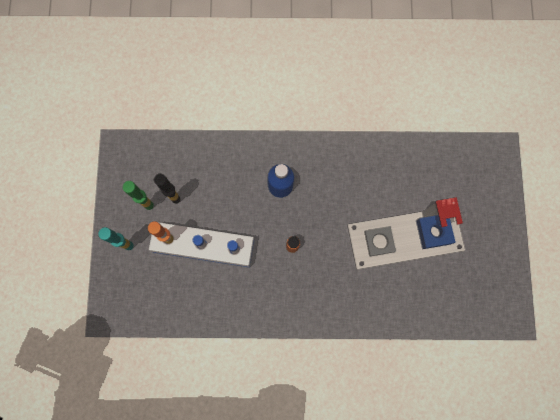

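```bash
cat > h.py <<'E'
import numpy as np, cv2
from rig import ctrl, eyes
def snap(n,save=None):
    s=eyes.snapshot(n)
    if save: cv2.imwrite(f"pics/{save}.png",s["img"])
    return s
def ray(s,u,v):
    V=np.array(s["view"]);R=V[:3,:3];t=V[:3,3]
    d=R.T@np.array([(u-s["cx"])/s["fx"],(v-s["cy"])/s["fy"],1.]);return -R.T@t,d
def plane(s,u,v,z):
    o,d=ray(s,u,v);return o+d*(z-o[2])/d[2]
def tri(s1,p1,s2,p2):
    o1,d1=ray(s1,*p1);o2,d2=ray(s2,*p2)
    d1=d1/np.linalg.norm(d1);d2=d2/np.linalg.norm(d2)
    k=np.linalg.lstsq(np.c_[d1,-d2],o2-o1,rcond=None)[0]
    a=o1+k[0]*d1;b=o2+k[1]*d2;return (a+b)/2,np.linalg.norm(a-b)
def proj(s,p):
    q=np.array(s["view"])@np.r_[p,1.];return np.array([s["fx"]*q[0]/q[2]+s["cx"],s["fy"]*q[1]/q[2]+s["cy"]])
def crop(s,x0,y0,w,h,k,name):
    cv2.imwrite(f"pics/{name}.png",cv2.resize(s["img"][y0:y0+h,x0:x0+w],None,fx=k,fy=k,interpolation=cv2.INTER_CUBIC))
E
python3 - <<'E'
from h import *
a=snap("scene");b=snap("top")
c1=cv2.resize(b["img"][180:280,340:480],None,fx=5,fy=5,interpolation=cv2.INTER_CUBIC)
cv2.imwrite("pics/ct_stand.png",c1)
crop(a,80,180,140,80,5,"cs_stand")
crop(b,90,165,210,110,3.8,"ct_rack")
crop(a,230,170,220,130,3.5,"cs_rack")
E
```

```text
(no output)
```

View pics/ct_stand.png

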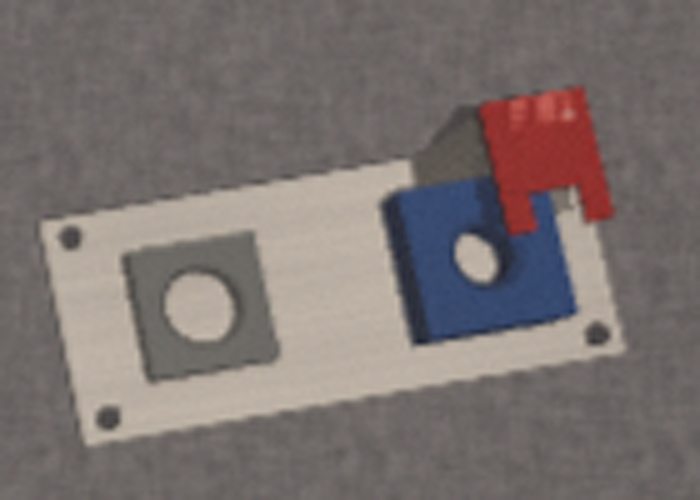

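View pics/cs_stand.png

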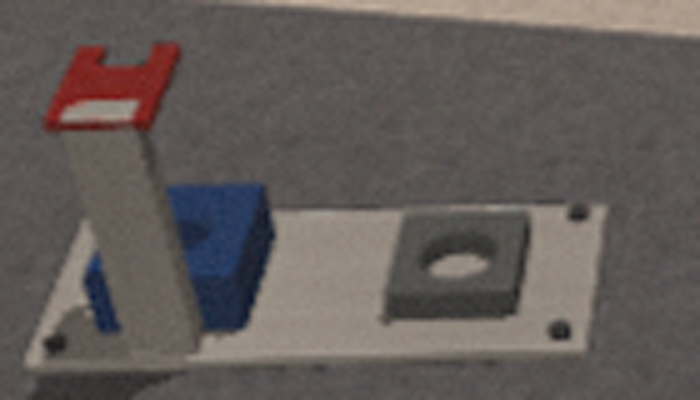

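View pics/ct_rack.png

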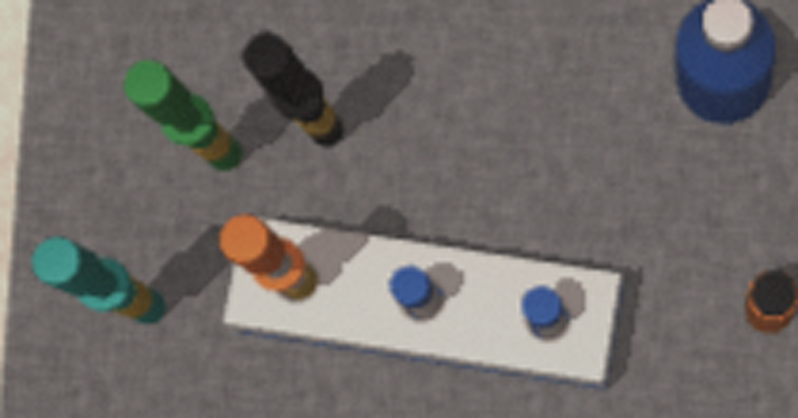

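View pics/cs_rack.png

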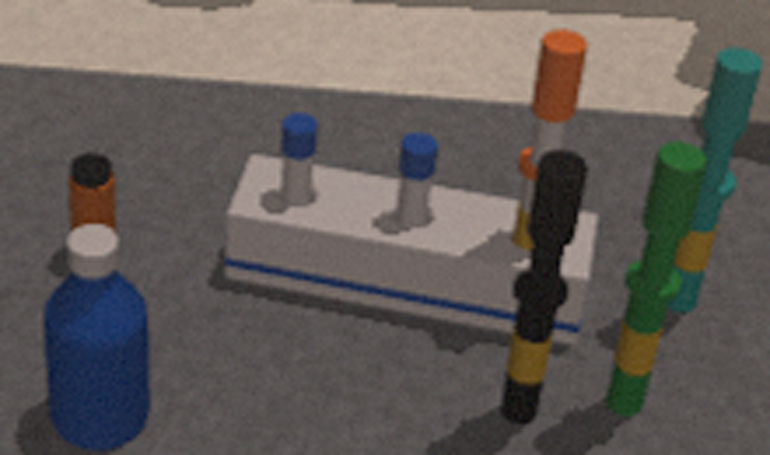

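Run:
```python
from h import *
a=snap("scene");b=snap("top")
np.set_printoptions(precision=1,suppress=True)
T=lambda U,V:((U+.5)/5-.5+340,(V+.5)/5-.5+180)
S=lambda U,V:((U+.5)/5-.5+80,(V+.5)/5-.5+180)
def show(n,s,f,pts,z):
    P=np.array([plane(s,*f(*p),z) for p in pts]);print(n,P[:,:2].tolist().__repr__() if 0 else P[:,:2].round(1).tolist(),"mean",P.mean(0),"edges",[round(float(np.linalg.norm(P[i]-P[i-1])),1) for i in range(len(P))]);return P
G=show("greyT",b,T,[(122,255),(254,232),(279,357),(152,382)],22)
show("greyS",a,S,[(404,210),(528,210),(516,302),(388,302)],22)
B=show("blueT",b,T,[(400,197),(577,312),(427,343)],38)
show("plateT",b,T,[(40,222),(628,350),(88,445)],8)
show("plateS",a,S,[(608,206),(585,352),(25,367)],8)
show("forkT",b,T,[(482,103),(584,88),(612,216),(583,221),(575,186),(527,194),(535,228),(509,233)],133)
show("forkS",a,S,[(80,45),(103,47),(181,43),(152,45),(150,125),(47,125)],133)
print(S(0,0))
hb=cv2.cvtColor(b["img"],cv2.COLOR_BGR2HSV)
hs=cv2.cvtColor(a["img"],cv2.COLOR_BGR2HSV)
def comp(h,lo,hi,roi):
    m=cv2.inRange(h,lo,hi);k=np.zeros_like(m);x0,y0,x1,y1=roi;k[y0:y1,x0:x1]=m[y0:y1,x0:x1]
    n,l,st,c=cv2.connectedComponentsWithStats(k);i=1+np.argmax(st[1:,4]);return l==i,st[i],c[i]
for nm,h,roi in(("T",hb,(140,210,180,250)),("S",hs,(370,170,410,250))):
    m,st,c=comp(h,(3,130,120),(16,255,255),roi);print("cap",nm,st,c)
crop(b,140,210,60,50,12,"z_cap")
crop(a,365,165,60,100,6,"z_capS")
crop(b,275,225,40,35,16,"z_vial")
crop(a,235,205,50,50,12,"z_vialS")
```

```text
greyT [[557.4, -112.5], [567.8, -169.6], [513.8, -178.3], [502.7, -123.8]] mean [ 535.4 -146.    22. ] edges [55.8, 58.1, 54.7, 55.6]
greyS [[510.3, -182.8], [503.0, -127.3], [564.6, -114.0], [572.0, -168.6]] mean [ 537.5 -148.2   22. ] edges [63.3, 56.0, 63.1, 55.1]
blueT [[580.6, -228.8], [531.7, -301.2], [518.1, -237.2]] mean [ 543.5 -255.7   38. ] edges [63.0, 87.3, 65.4]
plateT [[574.0, -79.4], [519.6, -332.4], [477.1, -98.0]] mean [ 523.5 -169.9    8. ] edges [98.7, 258.7, 238.2]
plateS [[478.5, -98.4], [576.7, -81.7], [617.8, -315.7]] mean [ 557.7 -165.3    8. ] edges [258.1, 99.6, 237.6]
forkT [[600.8, -236.8], [607.1, -277.2], [556.0, -285.0], [554.0, -273.6], [567.8, -271.3], [564.5, -252.4], [551.1, -254.7], [549.0, -244.5]] mean [ 568.8 -261.9  133. ] edges [52.3, 40.9, 51.6, 11.6, 14.0, 19.2, 13.6, 10.4]
forkS [[554.5, -288.8], [554.6, -278.7], [547.7, -247.7], [550.6, -259.1], [603.4, -236.7], [608.7, -277.3]] mean [ 569.9 -264.7  133. ] edges [55.4, 10.1, 31.7, 11.7, 57.3, 40.9]
(79.6, 179.6)
cap T [148 222  13  13 134] [153.9 227.6]
cap S [385 179  13  26 171] [390.7 189.2]
```

View pics/z_cap.png

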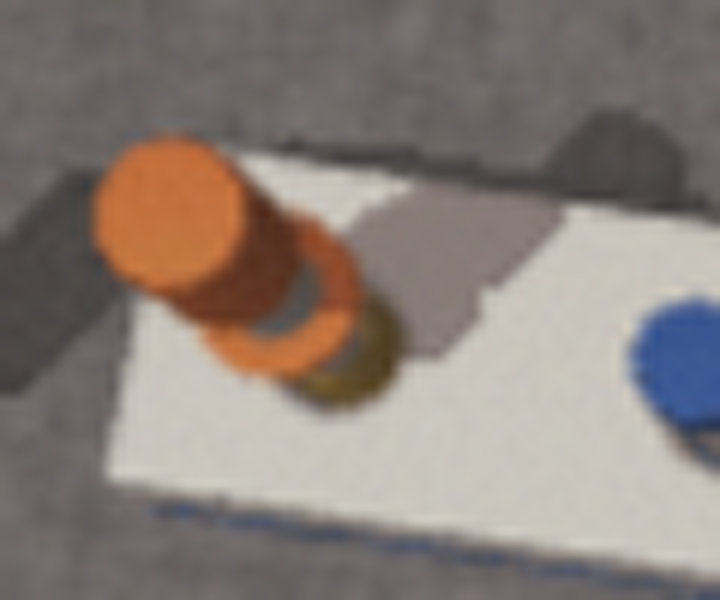

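View pics/z_capS.png

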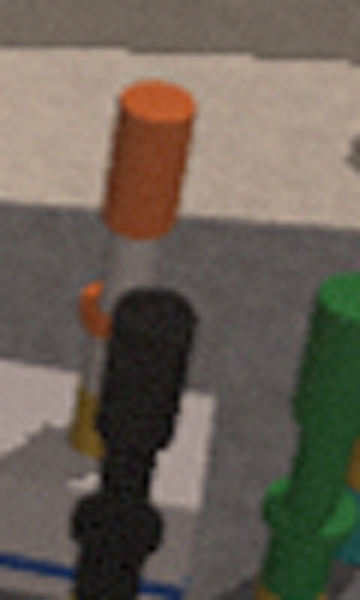

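View pics/z_vial.png

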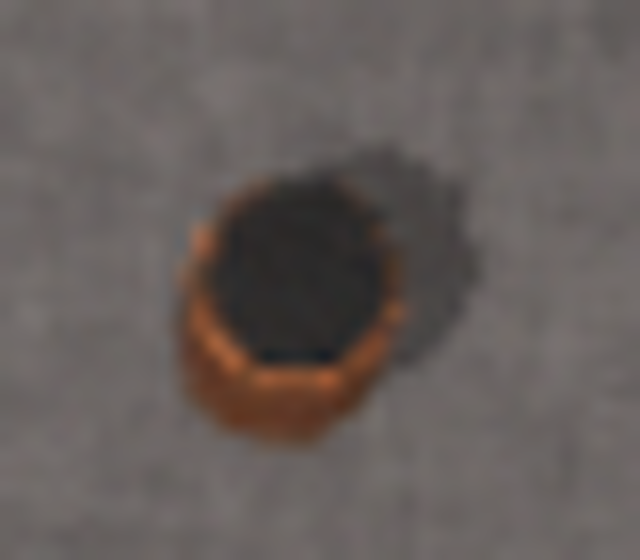

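View pics/z_vialS.png

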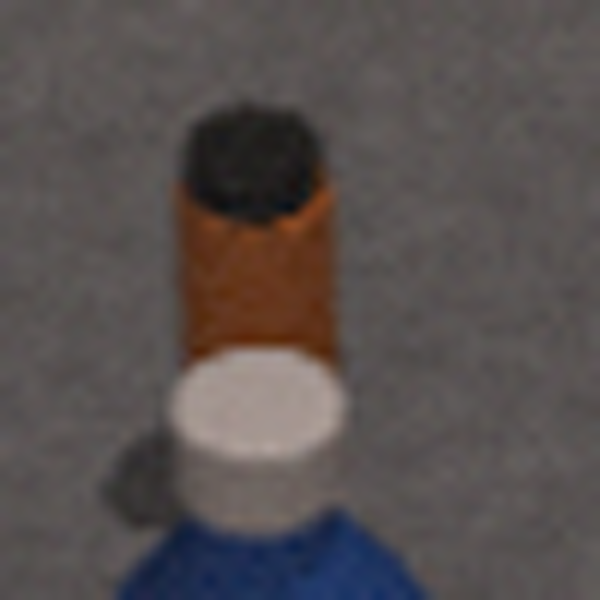

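Run:
```python
from h import *
a=snap("scene");b=snap("top")
np.set_printoptions(precision=1,suppress=True)
Z=lambda U,V,k,x,y:((U+.5)/k-.5+x,(V+.5)/k-.5+y)
ct=Z(169,216,12,140,210); cs=Z(157,103,6,365,165)
print("cap top T",plane(b,*ct,188),"S",plane(a,*cs,188),"tri",tri(b,ct,a,cs))
vt=Z(303,275,16,275,225); vs=Z(252,163-25,12,235,205)
print("vial T",plane(b,*vt,70),"S",plane(a,*vs,70),tri(b,vt,a,vs))
for n,p in dict(teal=(59,262),green=(150,83),black=(268,55)).items(): print(n,plane(b,*Z(*p,3.8,90,165),178)[:2])
for n,p in dict(sA=(411,286),sB=(543,306)).items(): print(n,plane(b,*Z(*p,3.8,90,165),105)[:2])
print("bottle",plane(b,*Z(727,20,3.8,90,165),130)[:2])
R=[(232,212),(622,272),(604,384),(222,322)]
P=np.array([plane(b,*Z(*p,3.8,90,165),52) for p in R]);print("rack",P[:,:2].tolist(),P.mean(0))
```

```text
cap top T [533.4 302.6 188. ] S [535.9 299.6 188. ] tri (array([533.6, 301.4, 186.8]), np.float64(2.8872480502739606))
vial T [525.5  40.9  70. ] S [522.6  38.1  70. ] (array([525.4,  39.9,  72.3]), np.float64(2.324477695831143))
teal [523.1 394.1]
green [613.3 355.1]
black [628.  297.2]
sA [522.9 232.3]
sB [512.9 163. ]
bottle [661.1  68. ]
rack [[571.048731759688, 340.1291840745568], [539.0459032739068, 124.11009356106453], [477.5054304440444, 133.01237647897335], [509.93438261979975, 342.39061536190565]] [524.4 234.9  52. ]
```

```bash
cat > st.py <<'E'
import sys
from h import *
from scipy.spatial.transform import Rotation as R
def rep(target=None):
    s=ctrl.state();r=R.from_quat(s["ee_rot"]);M=r.as_matrix()
    print("t%.2f tcp"%s["t"],s["tcp_pos"].round(1),"grip %.3f"%s["grip_width"],"F",np.round(s["force"],1),"q",np.round(s["joint_pos"],2))
    print("x",M[:,0].round(3),"y",M[:,1].round(3),"z",M[:,2].round(3),"jaw deg %.1f"%np.degrees(np.arctan2(M[1,1],M[0,1])))
    if target is not None: print("tool shift",(M.T@(np.array(target,float)-s["tcp_pos"])).round(1))
    return s,M
if __name__=="__main__": rep([float(x) for x in sys.argv[1:4]] if len(sys.argv)>3 else None)
E
python3 -m crank '[{"grip":100,"xyz":[0,0,0],"dr":[0,0,1]},{"grip":100,"xyz":[0,0,0],"dr":[0,0,1]},{"grip":100,"xyz":[0,0,0],"dr":[0,0,1]},{"grip":100,"xyz":[0,0,0],"dr":[0,0,1]},{"grip":100,"xyz":[0,0,0],"dr":[0,0,1]}]' 20
python3 -m crank '[{"grip":70,"xyz":[0,0,0],"dr":[0,0,1]},{"grip":70,"xyz":[0,0,0],"dr":[0,0,1]},{"grip":70,"xyz":[0,0,0],"dr":[0,0,1]},{"grip":70,"xyz":[0,0,0],"dr":[0,0,1]},{"grip":70,"xyz":[0,0,0],"dr":[0,0,0.9]},{"grip":70,"xyz":[0,0,0],"dr":[0,0,0]}]' 20
python3 st.py 524.5 39.7 222.5
```

```text
t: 1.02
tcp_pos: [214.1, 587.1, 222.5]
ee_rot: [0.905, -0.425, -0.0, 0.0]
force: [-0.7, 0.7, 0.2]
grip_width: 0.996
t: 1.78
tcp_pos: [214.1, 587.1, 222.5]
ee_rot: [0.77, -0.639, -0.0, 0.0]
force: [-0.5, 0.2, -1.0]
grip_width: 0.702
t1.77 tcp [214.1 587.1 222.5] grip 0.702 F [-0.5  0.2 -1. ] q [ 1.48  0.38  0.01 -0.   -1.19 -1.29]
x [ 0.184 -0.983  0.   ] y [-0.983 -0.184  0.   ] z [-0. -0. -1.] jaw deg -169.4
tool shift [ 595.2 -204.1    0. ]
```

```bash
python3 -m crank '[{"grip":60,"xyz":[50,-17,0],"dr":[0,0,0]},{"grip":60,"xyz":[50,-17,0],"dr":[0,0,0]},{"grip":60,"xyz":[50,-17,0],"dr":[0,0,0]},{"grip":60,"xyz":[50,-17,0],"dr":[0,0,0]},{"grip":60,"xyz":[50,-17,0],"dr":[0,0,0]},{"grip":60,"xyz":[50,-17,0],"dr":[0,0,0]},{"grip":60,"xyz":[50,-17,0],"dr":[0,0,0]},{"grip":60,"xyz":[50,-17,0],"dr":[0,0,0]}]'
python3 -m crank '[{"grip":60,"xyz":[50,-17,0],"dr":[0,0,0]},{"grip":60,"xyz":[50,-17,0],"dr":[0,0,0]},{"grip":60,"xyz":[50,-17,0],"dr":[0,0,0]},{"grip":60,"xyz":[45,-17,0],"dr":[0,0,0]},{"grip":60,"xyz":[0,0,0],"dr":[0,0,0]}]'
python3 st.py 524.5 39.7 36
python3 - <<'E'
from h import *
crop(snap("scene"),220,130,140,120,5,"v1")
E
```

```text
t: 2.78
tcp_pos: [421.8, 217.4, 223.0]
ee_rot: [0.77, -0.638, 0.0, -0.001]
force: [1.0, 0.5, -0.2]
grip_width: 0.598
t: 3.4
tcp_pos: [524.7, 37.2, 222.2]
ee_rot: [0.768, -0.64, 0.0, 0.0]
force: [-0.8, -0.0, -0.9]
grip_width: 0.601
t3.40 tcp [524.7  37.2 222.2] grip 0.601 F [-0.8 -0.  -0.9] q [ 0.38  0.22 -0.23  0.   -1.12 -0.2 ]
x [ 0.18  -0.984  0.   ] y [-0.984 -0.18   0.   ] z [-0. -0. -1.] jaw deg -169.6
tool shift [ -2.6  -0.3 186.2]
```

View pics/v1.png

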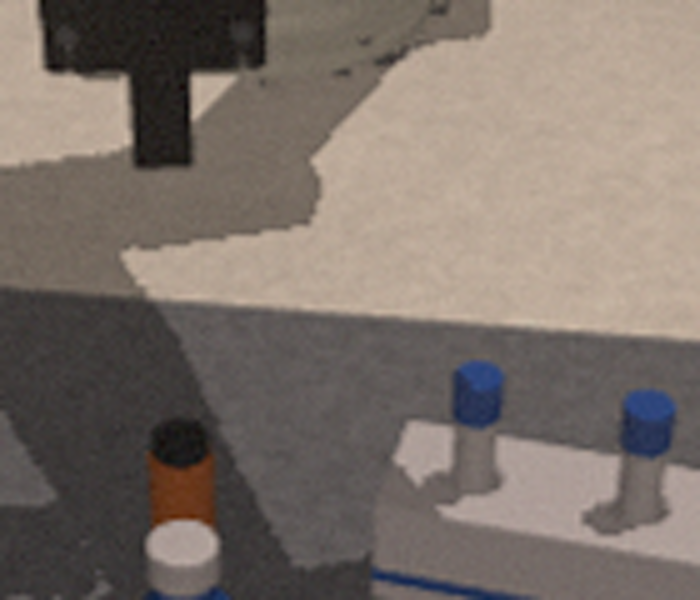

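```bash
python3 -m crank '[{"grip":60,"xyz":[-2.5,0,40],"dr":[0,0,0]},{"grip":60,"xyz":[0,0,45],"dr":[0,0,0]},{"grip":60,"xyz":[0,0,45],"dr":[0,0,0]},{"grip":60,"xyz":[0,0,35],"dr":[0,0,0]},{"grip":60,"xyz":[0,0,25],"dr":[0,0,0]},{"grip":60,"xyz":[0,0,0],"dr":[0,0,0]}]'
python3 -m crank '[{"grip":10,"xyz":[0,0,0],"dr":[0,0,0]},{"grip":10,"xyz":[0,0,0],"dr":[0,0,0]},{"grip":10,"xyz":[0,0,0],"dr":[0,0,0]},{"grip":10,"xyz":[0,0,0],"dr":[0,0,0]},{"grip":10,"xyz":[0,0,0],"dr":[0,0,0]},{"grip":10,"xyz":[0,0,0],"dr":[0,0,0]}]' 20
python3 st.py 535.9 -147.4 120
python3 - <<'E'
from h import *
crop(snap("scene"),220,170,100,80,7,"v2s")
crop(snap("top"),250,200,100,80,7,"v2t")
E
```

```text
t: 4.2
tcp_pos: [521.6, 42.6, 31.1]
ee_rot: [0.77, -0.638, -0.001, 0.002]
force: [0.6, -0.1, 0.7]
grip_width: 0.599
t: 4.95
tcp_pos: [523.9, 42.2, 33.4]
ee_rot: [0.769, -0.639, 0.0, -0.001]
force: [-0.9, 0.2, 5.1]
grip_width: 0.314
t4.95 tcp [523.9  42.2  33.4] grip 0.314 F [-0.9  0.2  5.1] q [ 0.39  0.44 -0.47  0.   -0.66 -0.21]
x [ 0.184 -0.983  0.   ] y [-0.983 -0.184 -0.001] z [ 0.001  0.    -1.   ] jaw deg -169.4
tool shift [188.6  22.9 -86.7]
```

View pics/v2s.png

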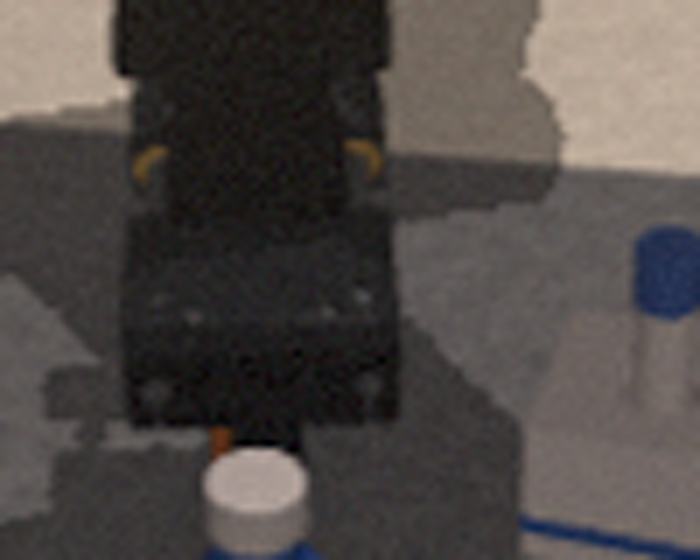

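```bash
python3 -m crank '[{"grip":10,"xyz":[0,0,-20],"dr":[0,0,0]},{"grip":10,"xyz":[0,0,-35],"dr":[0,0,0]},{"grip":10,"xyz":[0,0,-35],"dr":[0,0,0]},{"grip":10,"xyz":[30,5,0],"dr":[0,0,0]},{"grip":10,"xyz":[50,6,0],"dr":[0,0,0]},{"grip":10,"xyz":[50,6,0],"dr":[0,0,0]},{"grip":10,"xyz":[40,5,0],"dr":[0,0,0]},{"grip":10,"xyz":[18,1,0],"dr":[0,0,0]}]' 20
python3 -m crank '[{"grip":10,"xyz":[0,0,0],"dr":[0,0,0]},{"grip":10,"xyz":[0,0,0],"dr":[0,0,0]}]' 20
python3 st.py 535.9 -147.4 120
python3 - <<'E'
from h import *
for i in range(3): print(ctrl.state()["tcp_pos"].round(1)); 
a=snap("scene","v3s");b=snap("top")
print(ctrl.state()["tcp_pos"].round(1))
crop(a,120,140,120,120,5,"v3sc")
crop(b,330,190,120,100,6,"v3tc")
E
```

```text
t: 6.05
tcp_pos: [534.4, -148.8, 121.9]
ee_rot: [0.768, -0.64, -0.001, 0.0]
force: [1.3, 1.1, -0.4]
grip_width: 0.313
t: 6.3
tcp_pos: [534.9, -146.2, 122.3]
ee_rot: [0.769, -0.639, -0.0, 0.0]
force: [0.5, -0.6, 0.3]
grip_width: 0.31
t6.30 tcp [ 534.9 -146.2  122.3] grip 0.310 F [ 0.5 -0.6  0.3] q [ 0.03  0.36 -0.3  -0.   -0.91  0.16]
x [ 0.184 -0.983 -0.   ] y [-0.983 -0.184  0.001] z [-0.001  0.    -1.   ] jaw deg -169.4
tool shift [ 1.3 -0.7  2.3]
[ 534.9 -146.2  122.3]
[ 534.9 -146.2  122.3]
[ 534.9 -146.2  122.3]
[ 535.1 -145.9  122.5]
```

View pics/v3sc.png

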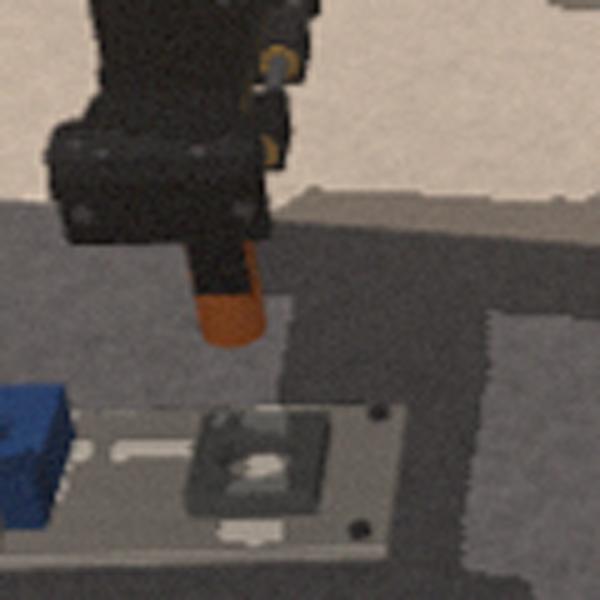

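View pics/v3tc.png

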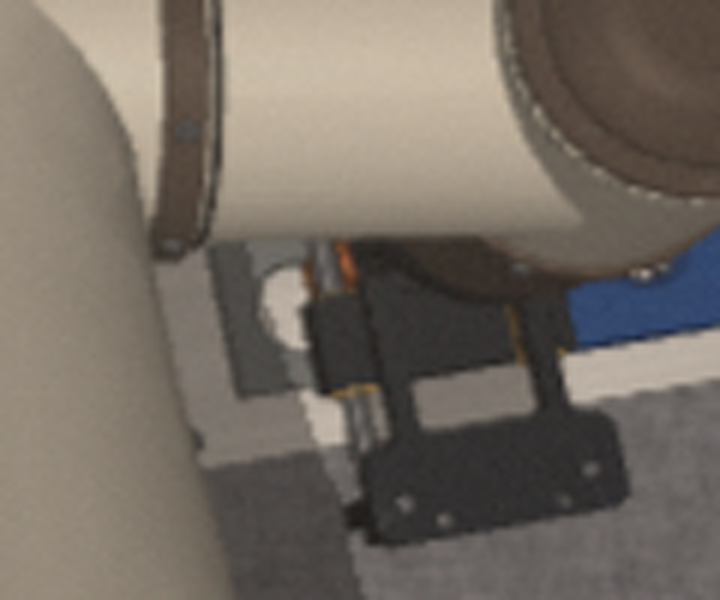

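Run:
```python
from h import *
a=snap("scene")
np.set_printoptions(precision=1,suppress=True)
h=cv2.cvtColor(a["img"],cv2.COLOR_BGR2HSV);m=cv2.inRange(h,(5,130,70),(16,255,255));k=m*0;k[185:215,150:185]=m[185:215,150:185]
n,l,st,c=cv2.connectedComponentsWithStats(k);i=1+np.argmax(st[1:,4]);print(st[i],c[i])
for r in range(196,211):
    x=np.where(l[r]==i)[0]
    if len(x):print(r,x.min(),x.max(),end='; ')
C,_=ray(a,280,210)
for z in(89,90,91.5):
  for P in([536,-148,z],[534,-146,z],[536,-150,z]):
    P=np.array(P,float);d=(C-P)[:2];d/=np.linalg.norm(d)
    print(P,"bottom rim px",proj(a,P+14*np.r_[d,0]),"centre",proj(a,P))
```

```text
[159 188  14  21 142] [166.4 201.9]
196 171 171; 197 170 171; 198 170 171; 199 159 171; 200 159 172; 201 160 172; 202 160 172; 203 160 172; 204 160 172; 205 160 172; 206 161 172; 207 161 171; 208 162 169; [ 536. -148.   89.] bottom rim px [167.9 209.5] centre [167.2 205.7]
[ 534. -146.   89.] bottom rim px [169.1 209.1] centre [168.5 205.2]
[ 536. -150.   89.] bottom rim px [167.  209.5] centre [166.3 205.6]
[ 536. -148.   90.] bottom rim px [167.9 209.2] centre [167.2 205.3]
[ 534. -146.   90.] bottom rim px [169.1 208.7] centre [168.4 204.8]
[ 536. -150.   90.] bottom rim px [167.  209.1] centre [166.3 205.3]
[ 536.  -148.    91.5] bottom rim px [167.8 208.6] centre [167.1 204.8]
[ 534.  -146.    91.5] bottom rim px [169.  208.1] centre [168.3 204.3]
[ 536.  -150.    91.5] bottom rim px [166.9 208.5] centre [166.2 204.7]
```

```bash
python3 -m crank '[{"grip":10,"xyz":[-1.5,-1.3,30],"dr":[0,0,0]},{"grip":10,"xyz":[0,0,25],"dr":[0,0,0]},{"grip":10,"xyz":[0,0,10],"dr":[0,0,0]},{"grip":10,"xyz":[0,0,0],"dr":[0,0,0]},{"grip":10,"xyz":[0,0,0],"dr":[0,0,0]}]' 20
python3 - <<'E'
from h import *
a=snap("scene")
crop(a,130,190,80,70,8,"v4")
E
```

```text
t: 7.08
tcp_pos: [537.0, -145.1, 58.6]
ee_rot: [0.769, -0.639, 0.001, -0.001]
force: [-0.7, 0.2, -0.2]
grip_width: 0.316
```

View pics/v4.png

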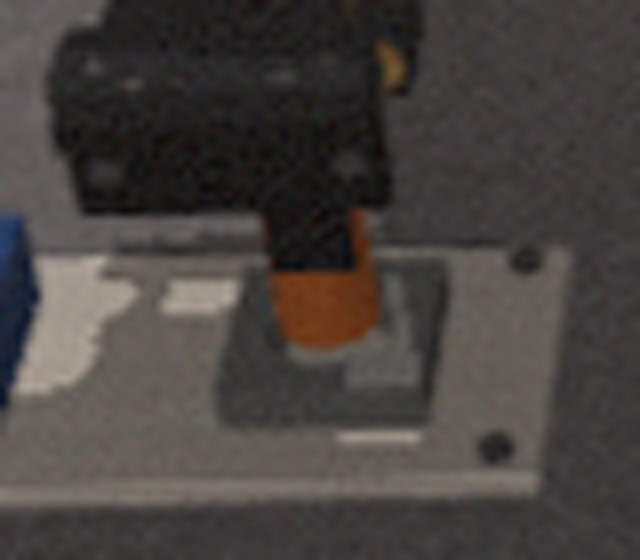

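Run:
```python
from h import *
a=snap("scene")
np.set_printoptions(precision=1,suppress=True)
h=cv2.cvtColor(a["img"],cv2.COLOR_BGR2HSV);m=cv2.inRange(h,(3,110,50),(18,255,255))
for r in range(222,236):
    x=np.where(m[r,150:190])[0]+150
    if len(x):print(r,x.min(),x.max(),end='; ')
print()
for c in([537.5,-148.2],[536.2,-148.2]):
  P=np.array([*c,26.]);C,_=ray(a,280,210);d=(C-P)[:2];d/=np.linalg.norm(d)
  print(proj(a,P+14*np.r_[d,0]),proj(a,P),proj(a,P+[2.53,-13.8,0]),proj(a,P-[2.53,-13.8,0]))
  print("bore rim",proj(a,np.array([*c,22])+16*np.r_[d,0]))
im=a["img"].astype(int).sum(2)
for r in(226,228,230,235,238,240): print(r,im[r,154:190])
```

```text
222 174 176; 223 174 176; 224 164 176; 225 164 176; 226 164 176; 227 164 176; 228 164 177; 229 164 176; 230 165 176; 231 165 175; 232 165 174; 233 169 170; 
[171.9 233.1] [171.2 229.2] [164.7 229.4] [177.6 229. ]
bore rim [172.2 235.1]
[172.1 232.7] [171.3 228.8] [164.9 229. ] [177.8 228.6]
bore rim [172.4 234.7]
226 [451 460 450 463 474 352 196 160 154 157 172 184 188 204 192 195 194 188
 183 176 172 176 157 178 237 284 212 163 175 176 160  86 244 281 280 280]
228 [465 462 384 335 330 241 157 175 171 168 193 204 200 184 192 194 193 187
 186 177 186 170 174 155 205 251 201 157 168 167 143 147 248 281 271 281]
230 [275 282 279 284 248 180 150 176 162 165 171 165 176 199 196 196 181 194
 182 191 156 175 163 166 172 240 271 211 159 164 135 192 274 286 279 290]
235 [283 278 288 234 174 163 186 165 172 169 175 183 182 219 229 217 229 216
 213 230 259 268 272 257 261 257 272 276 193 130 151 254 287 279 283 287]
238 [279 279 237 171 181 175 184 170 169 179 173 172 171 181 174 184 172 189
 177 191 234 224 226 220 217 202 207 209 172 120 227 283 279 287 274 268]
240 [277 290 254 201 171 184 188 177 189 197 180 179 187 171 178 185 180 184
 165 185 187 187 179 179 186 175 177 199 167 176 255 291 299 275 277 278]
```

```bash
python3 -m crank '[{"grip":10,"xyz":[-2.3,0,0],"dr":[0,0,0]},{"grip":10,"xyz":[0,0,4],"dr":[0,0,0]},{"grip":10,"xyz":[0,0,3],"dr":[0,0,0]},{"grip":10,"xyz":[0,0,3],"dr":[0,0,0]},{"grip":10,"xyz":[0,0,0],"dr":[0,0,0]}]' 20
python3 - <<'E'
from h import *
a=snap("scene")
crop(a,130,190,80,70,8,"v5")
E
```

```text
t: 7.8
tcp_pos: [537.3, -145.1, 52.0]
ee_rot: [0.77, -0.638, 0.003, 0.0]
force: [-5.2, -5.9, 20.7]
grip_width: 0.314
```

View pics/v5.png

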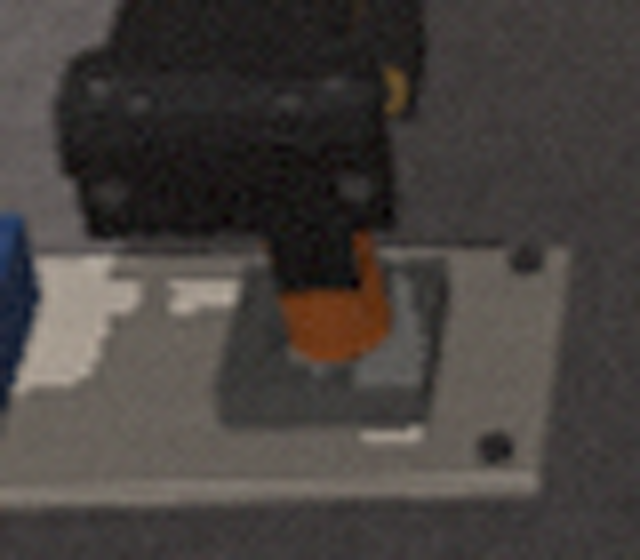

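```bash
python3 -c "
from rig import ctrl;s=ctrl.state();print(s['force'],s['ft_torque'],s['tcp_pos'])"
python3 -m crank '[{"grip":10,"xyz":[0,0,-5],"dr":[0,0,0]},{"grip":10,"xyz":[1.2,0.6,0],"dr":[0,0,0]},{"grip":10,"xyz":[0,0,0],"dr":[0,0,0]}]' 20
python3 -c "
from rig import ctrl;s=ctrl.state();print(s['force'],s['ft_torque'],s['tcp_pos'])"
python3 -m crank '[{"grip":10,"xyz":[0,0,3],"dr":[0,0,0]},{"grip":10,"xyz":[0,0,2],"dr":[0,0,0]},{"grip":10,"xyz":[0,0,0],"dr":[0,0,0]},{"grip":10,"xyz":[0,0,0],"dr":[0,0,0]}]' 20
python3 -c "
from rig import ctrl;s=ctrl.state();print(s['force'],s['ft_torque'],s['tcp_pos'])"
```

```text
[-4.82375028 -4.06999617 21.54746439] [-1.48545102  1.51201762  0.01189384] [ 537.3133968  -145.07359913   52.01105112]
t: 8.22
tcp_pos: [535.6, -144.3, 52.6]
ee_rot: [0.769, -0.639, 0.0, -0.0]
force: [-0.4, 0.1, 3.3]
grip_width: 0.318
[-0.37116345  0.06847569  3.31163105] [0.06257009 0.04171439 0.0052092 ] [ 535.60641862 -144.33311911   52.61176039]
t: 8.72
tcp_pos: [536.4, -146.0, 50.4]
ee_rot: [0.77, -0.638, 0.002, 0.001]
force: [-3.8, -6.1, 16.7]
grip_width: 0.32
[-3.79610875 -6.09135895 16.69311567] [-1.5720707   1.1674605  -0.03187945] [ 536.37467811 -145.99039841   50.37374206]
```

```bash
python3 -m crank '[{"grip":10,"xyz":[0,0,-6],"dr":[0,0,0]},{"grip":10,"xyz":[0,0,0],"dr":[0,0,0]},{"grip":10,"xyz":[0,0,0],"dr":[0,0,0]}]' 20
python3 - <<'E'
from h import *
a=snap("scene")
crop(a,150,205,45,45,14,"v6")
b=snap("top");crop(b,350,215,60,50,12,"v6t")
E
```

```text
t: 9.1
tcp_pos: [534.9, -144.0, 52.7]
ee_rot: [0.769, -0.639, -0.001, 0.0]
force: [1.0, 0.2, -1.1]
grip_width: 0.313
```

View pics/v6.png

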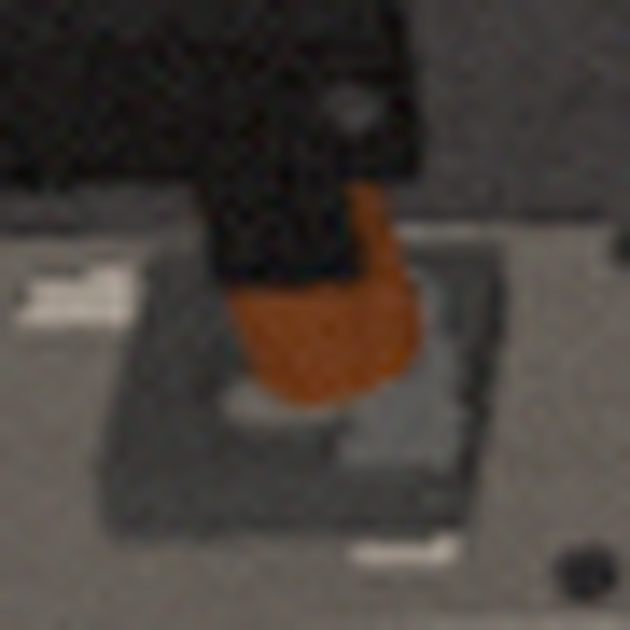

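View pics/v6t.png

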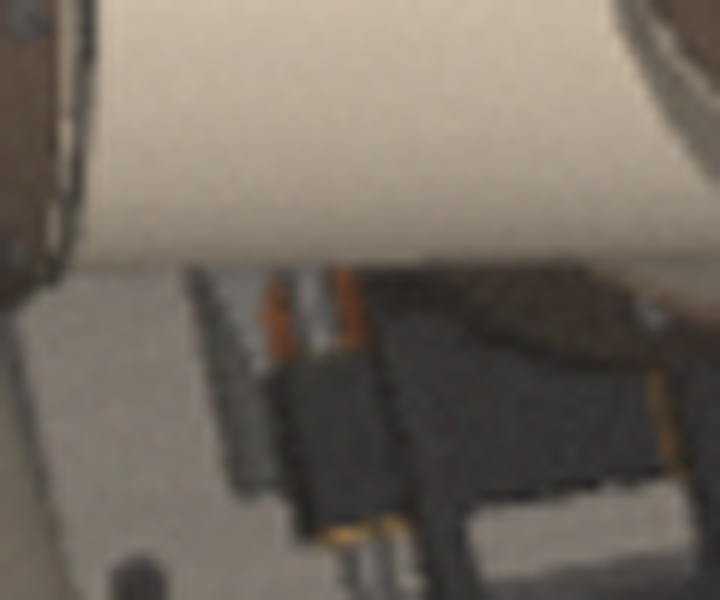

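```bash
python3 -m crank '[{"grip":10,"xyz":[0,0,-30],"dr":[0,0,0]},{"grip":10,"xyz":[-20,0,0],"dr":[0,0,0]},{"grip":10,"xyz":[-40,0,0],"dr":[0,0,0]},{"grip":10,"xyz":[-40,0,0],"dr":[0,0,0]},{"grip":10,"xyz":[-5,0,20],"dr":[0,0,0]},{"grip":10,"xyz":[0,0,20],"dr":[0,0,0]},{"grip":10,"xyz":[0,0,6],"dr":[0,0,0]},{"grip":10,"xyz":[0,0,0],"dr":[0,0,0]}]' 20
python3 -m crank '[{"grip":10,"xyz":[0,0,2],"dr":[0,0,0]},{"grip":10,"xyz":[0,0,0],"dr":[0,0,0]},{"grip":10,"xyz":[0,0,0],"dr":[0,0,0]}]' 20
python3 - <<'E'
from h import *
a=snap("scene")
crop(a,180,190,70,60,10,"v7")
E
```

```text
t: 10.2
tcp_pos: [516.0, -41.2, 37.2]
ee_rot: [0.769, -0.639, -0.0, 0.0]
force: [-0.0, -0.6, -0.6]
grip_width: 0.315
t: 10.58
tcp_pos: [516.3, -41.1, 35.9]
ee_rot: [0.769, -0.639, 0.0, -0.0]
force: [-0.0, 0.0, -0.7]
grip_width: 0.316
```

View pics/v7.png

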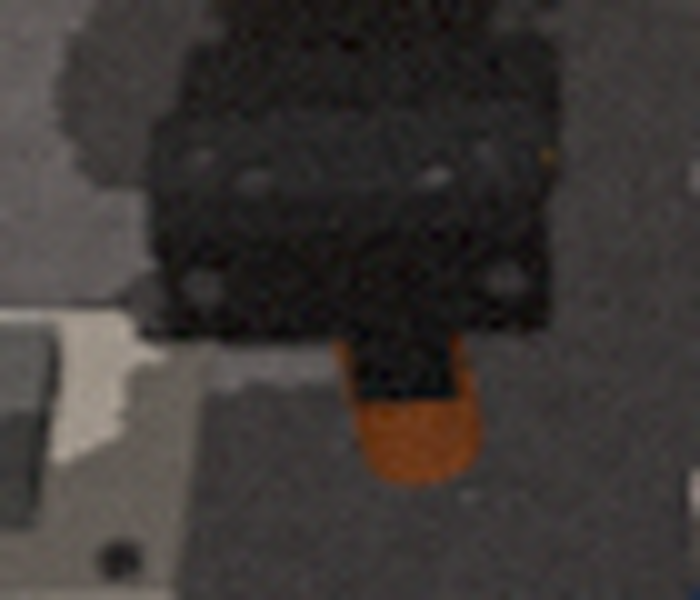

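```bash
python3 -m crank '[{"grip":10,"xyz":[0,0,2],"dr":[0,0,0]},{"grip":10,"xyz":[0,0,1],"dr":[0,0,0]},{"grip":10,"xyz":[0,0,0],"dr":[0,0,0]}]' 5
python3 -m crank '[{"grip":10,"xyz":[0,0,1.5],"dr":[0,0,0]},{"grip":10,"xyz":[0,0,0],"dr":[0,0,0]}]' 3
python3 -m crank '[{"grip":40,"xyz":[0,0,0],"dr":[0,0,0]},{"grip":60,"xyz":[0,0,0],"dr":[0,0,0]},{"grip":60,"xyz":[0,0,0],"dr":[0,0,0]},{"grip":60,"xyz":[0,0,-40],"dr":[0,0,0]},{"grip":60,"xyz":[0,0,-50],"dr":[0,0,0]},{"grip":60,"xyz":[0,0,-50],"dr":[0,0,0]},{"grip":60,"xyz":[-50,0,0],"dr":[0,0,0]},{"grip":60,"xyz":[-60,0,0],"dr":[0,0,0]}]' 
python3 -m crank '[{"grip":60,"xyz":[-60,0,0],"dr":[0,0,0]},{"grip":60,"xyz":[-60,0,0],"dr":[0,0,0]},{"grip":60,"xyz":[-60,0,0],"dr":[0,0,0]},{"grip":60,"xyz":[0,0,0],"dr":[0,0,0]}]'
python3 - <<'E'
from h import *
a=snap("scene","w8s");b=snap("top","w8t")
crop(b,300,180,170,100,4.5,"v8t");crop(a,150,190,100,70,7,"v8")
E
```

```text
t: 11.0
tcp_pos: [516.0, -41.1, 32.4]
ee_rot: [0.769, -0.639, -0.0, 0.0]
force: [-0.4, 0.1, -1.1]
grip_width: 0.318
t: 11.25
tcp_pos: [516.2, -41.0, 31.3]
ee_rot: [0.769, -0.639, 0.0, -0.0]
force: [-0.8, 0.3, 2.5]
grip_width: 0.323
t: 12.25
tcp_pos: [496.0, 67.7, 171.9]
ee_rot: [0.768, -0.64, 0.0, -0.001]
force: [-0.4, 0.2, 0.5]
grip_width: 0.6
t: 12.75
tcp_pos: [462.3, 247.5, 170.9]
ee_rot: [0.771, -0.637, 0.0, -0.0]
force: [0.4, -0.8, -0.2]
grip_width: 0.602
```

View pics/v8.png

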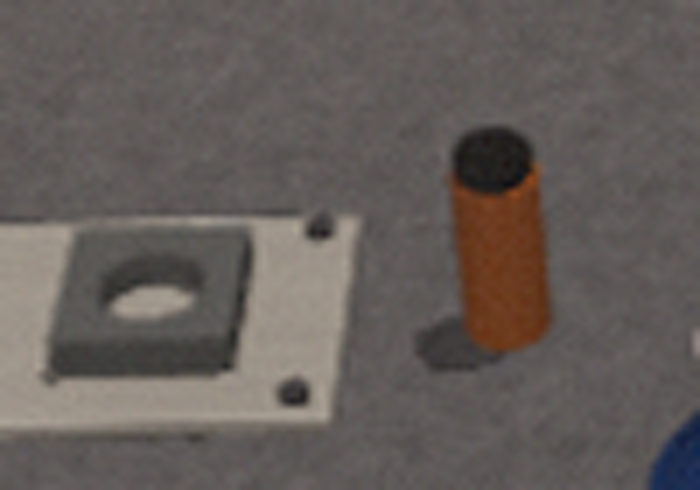

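View pics/v8t.png

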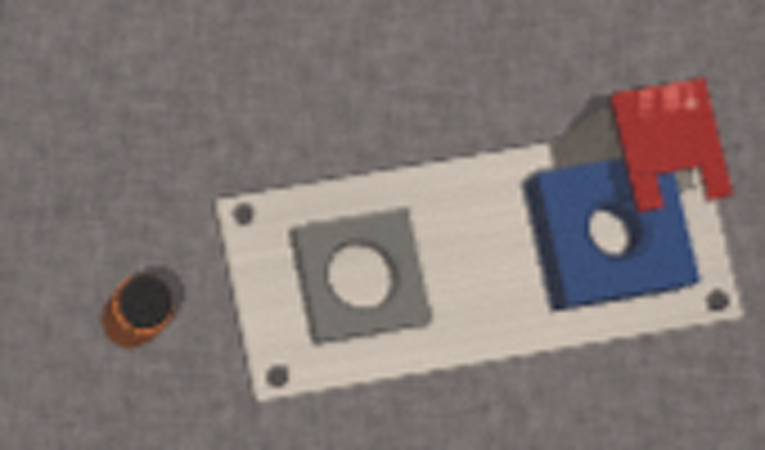

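Run:
```python
from h import *
np.set_printoptions(precision=2,suppress=True)
a=snap("scene");b=snap("top")
def big(m):
    cs,_=cv2.findContours(m,cv2.RETR_EXTERNAL,cv2.CHAIN_APPROX_NONE);return max(cs,key=cv2.contourArea)
def up(s,x0,y0,w,h,k=8): return cv2.resize(s["img"][y0:y0+h,x0:x0+w],None,fx=k,fy=k,interpolation=cv2.INTER_CUBIC),(lambda p:((p[0]+.5)/k-.5+x0,(p[1]+.5)/k-.5+y0))
# vial stopper top view
im,f=up(b,320,232,26,30)
g=im.max(2);m=(g<62).astype(np.uint8)*255
cv2.imwrite("pics/m1.png",m);e=cv2.minEnclosingCircle(big(m));M=cv2.moments(big(m));c=f((M['m10']/M['m00'],M['m01']/M['m00']))
print("stopper",c,cv2.boundingRect(big(m)),plane(b,*c,70))
# grey block top
im,f=up(b,358,222,46,40)
hsv=cv2.cvtColor(im,cv2.COLOR_BGR2HSV);g=cv2.cvtColor(im,cv2.COLOR_BGR2GRAY)
m=(g<135).astype(np.uint8)*255
r=cv2.minAreaRect(big(m));print("rect",f(r[0]),r[1],r[2],plane(b,*f(r[0]),22)); cv2.imwrite("pics/m2.png",m)
cs,h=cv2.findContours(m,cv2.RETR_CCOMP,cv2.CHAIN_APPROX_NONE)
for q,hh in zip(cs,h[0]):
    if hh[3]>=0 and cv2.contourArea(q)>500: print("hole",cv2.fitEllipse(q),plane(b,*f(cv2.fitEllipse(q)[0]),22))
# scene vial
h=cv2.cvtColor(a["img"],cv2.COLOR_BGR2HSV);m=cv2.inRange(h,(3,110,50),(18,255,255))
for r in range(214,242,3):
    x=np.where(m[r,205:235])[0]+205
    if len(x):print(r,x.min(),x.max(),end='; ')
```

```text
stopper (332.01542840128906, 246.58291123721452) (57, 74, 87, 91) [516.01 -37.97  70.  ]
rect (379.59968757629395, 240.92168426513672) (216.58409118652344, 224.9001922607422) 79.80850219726562 [ 535.24 -145.26   22.  ]
hole ((174.97076416015625, 156.32192993164062), (104.81837463378906, 118.28701782226562), 134.6785125732422) [ 534.84 -144.89   22.  ]
214 226 226; 217 215 226; 220 215 226; 223 215 227; 226 216 227; 229 216 227; 232 216 227; 235 216 228; 238 217 226;
```

```bash
python3 -c "
import cv2,numpy as np
a=cv2.imread('pics/m1.png');b=cv2.imread('pics/m2.png')
c=np.zeros((max(a.shape[0],b.shape[0]),a.shape[1]+b.shape[1]+9,3),np.uint8)+90
c[:a.shape[0],:a.shape[1]]=a;c[:b.shape[0],-b.shape[1]:]=b;cv2.imwrite('pics/m12.png',c)"
```

```text
(no output)
```

View pics/m12.png

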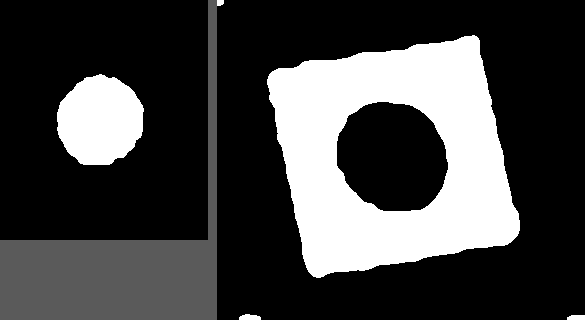

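Run:
```python
from h import *
np.set_printoptions(precision=2,suppress=True)
a=snap("scene")
for v in (235.5,236,236.5): print(plane(a,222.1,v,0))
P=np.array([517.,-41,0]);C,_=ray(a,280,210);d=(C-P)[:2];d/=np.linalg.norm(d);print(proj(a,P),proj(a,P+14*np.r_[d,0]))
im=a["img"].astype(int)
for r in range(236,245): print(r,im[r,220:225,2]-im[r,220:225,0])
# scene ring block
k=10;x0,y0=150,215
g=cv2.cvtColor(cv2.resize(a["img"][y0:y0+40,x0:x0+45],None,fx=k,fy=k,interpolation=cv2.INTER_CUBIC),cv2.COLOR_BGR2GRAY)
m=(g<130).astype(np.uint8)*255
cs,h=cv2.findContours(m,cv2.RETR_CCOMP,cv2.CHAIN_APPROX_NONE)
for q,hh in zip(cs,h[0]):
    if cv2.contourArea(q)>1500: print(hh[3],cv2.boundingRect(q))
crop(a,150,215,45,40,14,"v9")
```

```text
[513.89 -41.54   0.  ]
[515.57 -41.15   0.  ]
[517.24 -40.75   0.  ]
[222.02 236.42] [222.43 240.5 ]
236 [78 77 76 80 75]
237 [81 79 78 80 77]
238 [79 78 80 77 82]
239 [69 79 78 72 57]
240 [17 19 17 16 15]
241 [1 5 4 4 7]
242 [6 5 5 5 8]
243 [7 3 6 4 3]
244 [5 5 8 7 8]
-1 (0, 352, 450, 48)
-1 (391, 286, 59, 48)
-1 (0, 0, 450, 304)
2 (163, 161, 110, 43)
```

View pics/v9.png

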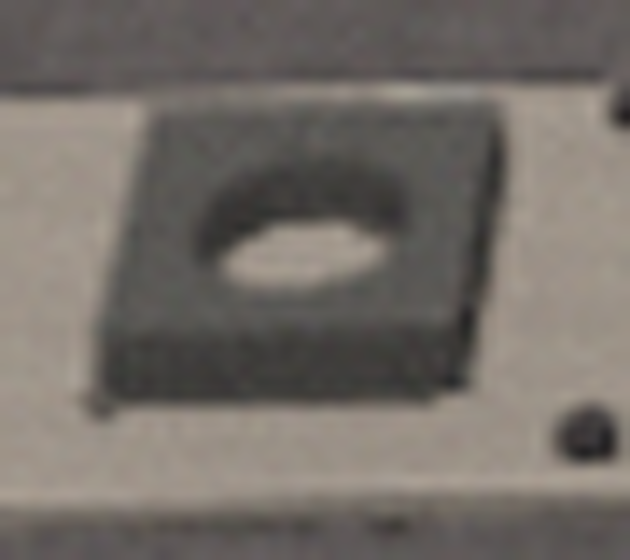

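```bash
python3 - <<'E'
from h import *
a=snap("scene")
print(plane(a,171.4,230.2,22),plane(a,171.4,229.9,22),plane(a,221.9,235.9,0))
E
python3 st.py 516 -39.4 171
```

```text
[ 536.22887995 -148.6479001    22.        ] [ 535.23337886 -148.97291688   22.        ] [515.29071311 -41.66862809   0.        ]
t13.05 tcp [463.1 242.7 171. ] grip 0.602 F [-0.2 -0.3 -0.3] q [ 0.79  0.26 -0.32 -0.   -1.   -0.61]
x [ 0.181 -0.983  0.   ] y [-0.983 -0.181  0.   ] z [-0. -0. -1.] jaw deg -169.6
tool shift [ 2.87e+02 -8.00e-01  1.00e-01]
```

```bash
python3 -m crank '[{"grip":60,"xyz":[40,0,0],"dr":[0,0,0]},{"grip":60,"xyz":[60,0,0],"dr":[0,0,0]},{"grip":60,"xyz":[60,0,0],"dr":[0,0,0]},{"grip":60,"xyz":[60,0,0],"dr":[0,0,0]},{"grip":60,"xyz":[47,0,0],"dr":[0,0,0]},{"grip":60,"xyz":[20,-0.5,0],"dr":[0,0,0]},{"grip":60,"xyz":[0,0,0],"dr":[0,0,0]},{"grip":60,"xyz":[0,0,0],"dr":[0,0,0]}]' 
python3 st.py 516 -39.4 32.5
python3 -m crank '[{"grip":60,"xyz":[0,0,0],"dr":[0,0,0]}]' 
python3 st.py 516 -39.4 32.5
```

```text
t: 14.05
tcp_pos: [515.8, -38.3, 171.1]
ee_rot: [0.769, -0.639, -0.0, -0.0]
force: [0.4, -0.5, 0.2]
grip_width: 0.603
t14.05 tcp [515.8 -38.3 171.1] grip 0.603 F [ 0.4 -0.5  0.2] q [ 0.24  0.25 -0.33 -0.   -0.99 -0.06]
x [ 0.182 -0.983 -0.   ] y [-0.983 -0.182 -0.   ] z [ 0.  0. -1.] jaw deg -169.5
tool shift [  1.1  -0.  138.6]
t: 14.18
tcp_pos: [515.9, -37.5, 171.2]
ee_rot: [0.769, -0.639, 0.0, -0.0]
force: [-0.0, -0.2, -0.2]
grip_width: 0.601
t14.18 tcp [515.9 -37.5 171.2] grip 0.601 F [-0.  -0.2 -0.2] q [ 0.24  0.25 -0.33 -0.   -0.99 -0.06]
x [ 0.184 -0.983 -0.   ] y [-0.983 -0.184 -0.   ] z [ 0.  0. -1.] jaw deg -169.4
tool shift [  1.9   0.3 138.7]
```

```bash
python3 -m crank '[{"grip":60,"xyz":[1.5,0,40],"dr":[0,0,0]},{"grip":60,"xyz":[0,0,45],"dr":[0,0,0]},{"grip":60,"xyz":[0,0,35],"dr":[0,0,0]},{"grip":60,"xyz":[0,0,18],"dr":[0,0,0]},{"grip":60,"xyz":[0,0,0],"dr":[0,0,0]},{"grip":60,"xyz":[0,0,0],"dr":[0,0,0]},{"grip":60,"xyz":[0,0,0],"dr":[0,0,0]}]' 
python3 -m crank '[{"grip":10,"xyz":[0,0,0],"dr":[0,0,0]},{"grip":10,"xyz":[0,0,0],"dr":[0,0,0]},{"grip":10,"xyz":[0,0,0],"dr":[0,0,0]},{"grip":10,"xyz":[0,0,0],"dr":[0,0,0]},{"grip":10,"xyz":[0,0,0],"dr":[0,0,0]}]' 40
python3 st.py 516 -39.4 32.5
```

```text
t: 15.05
tcp_pos: [517.2, -39.1, 34.2]
ee_rot: [0.769, -0.639, 0.001, -0.001]
force: [-0.3, -0.1, -0.1]
grip_width: 0.596
t: 15.68
tcp_pos: [516.3, -39.5, 33.1]
ee_rot: [0.769, -0.639, 0.0, 0.0]
force: [-0.2, 0.2, 0.2]
grip_width: 0.312
t15.68 tcp [516.3 -39.5  33.1] grip 0.312 F [-0.2  0.2  0.2] q [ 0.24  0.43 -0.49  0.   -0.66 -0.05]
x [ 0.183 -0.983  0.   ] y [-0.983 -0.183 -0.   ] z [ 0. -0. -1.] jaw deg -169.4
tool shift [-0.2  0.3  0.6]
```

```bash
python3 -m crank '[{"grip":10,"xyz":[0,0,-15],"dr":[0,0,0]},{"grip":10,"xyz":[0,0,-20],"dr":[0,0,0]},{"grip":10,"xyz":[30,0,0],"dr":[0,0,0]},{"grip":10,"xyz":[40,0,0],"dr":[0,0,0]},{"grip":10,"xyz":[27,0,0],"dr":[0,0,0]},{"grip":10,"xyz":[12,0,0],"dr":[0,0,0]},{"grip":10,"xyz":[0,0,5],"dr":[0,0,0]},{"grip":10,"xyz":[0,0,5],"dr":[0,0,0]}]' 40
python3 -m crank '[{"grip":10,"xyz":[0,0,0],"dr":[0,0,0]},{"grip":10,"xyz":[0,0,0],"dr":[0,0,0]},{"grip":10,"xyz":[0,0,0],"dr":[0,0,0]},{"grip":10,"xyz":[0,0,0],"dr":[0,0,0]}]' 40
python3 st.py 536.1 -146.8 41
python3 - <<'E'
from h import *
a=snap("scene")
crop(a,150,205,45,45,14,"v10")
E
```

```text
t: 16.68
tcp_pos: [536.0, -145.9, 57.8]
ee_rot: [0.769, -0.639, -0.0, 0.0]
force: [-0.6, 0.8, -0.9]
grip_width: 0.311
t: 17.18
tcp_pos: [536.4, -146.5, 58.2]
ee_rot: [0.769, -0.639, 0.0, -0.0]
force: [-0.0, -0.5, -1.0]
grip_width: 0.316
t17.18 tcp [ 536.4 -146.5   58.2] grip 0.316 F [-0.  -0.5 -1. ] q [ 0.02  0.44 -0.37  0.   -0.76  0.16]
x [ 0.183 -0.983  0.   ] y [-0.983 -0.183 -0.   ] z [ 0. -0. -1.] jaw deg -169.4
tool shift [ 0.2  0.3 17.2]
```

View pics/v10.png

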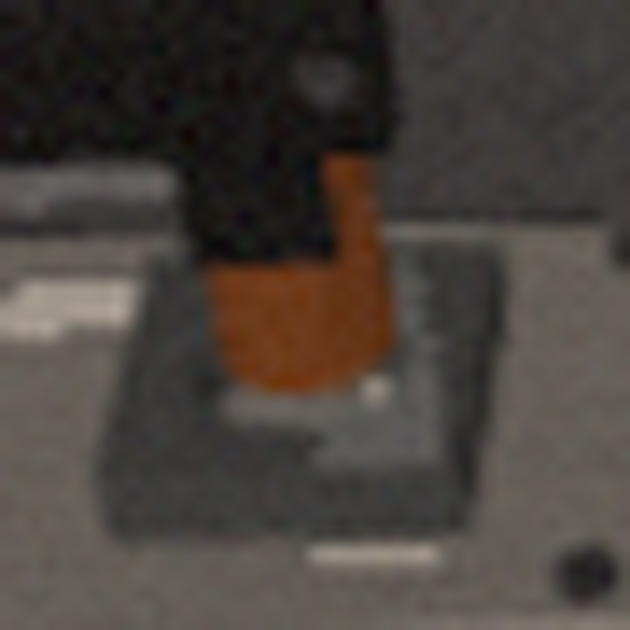

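```bash
python3 -m crank '[{"grip":10,"xyz":[0,0,4],"dr":[0,0,0]},{"grip":10,"xyz":[0,0,2],"dr":[0,0,0]},{"grip":10,"xyz":[0,0,0],"dr":[0,0,0]},{"grip":10,"xyz":[0,0,0],"dr":[0,0,0]}]' 40
```

```text
t: 17.73
tcp_pos: [536.3, -146.7, 52.0]
ee_rot: [0.769, -0.639, -0.0, 0.0]
force: [0.3, 0.2, -0.6]
grip_width: 0.31
```

```bash
python3 -m crank '[{"grip":10,"xyz":[0,0,2],"dr":[0,0,0]},{"grip":10,"xyz":[0,0,1],"dr":[0,0,0]},{"grip":10,"xyz":[0,0,0],"dr":[0,0,0]}]' 40
```

```text
t: 18.1
tcp_pos: [536.2, -146.7, 48.9]
ee_rot: [0.769, -0.639, -0.0, 0.0]
force: [0.4, -0.0, -0.3]
grip_width: 0.314
```

Below the rim without contact (bottom at about 16 mm); continue down.

```bash
python3 -m crank '[{"grip":10,"xyz":[0,0,3],"dr":[0,0,0]},{"grip":10,"xyz":[0,0,2],"dr":[0,0,0]},{"grip":10,"xyz":[0,0,1],"dr":[0,0,0]},{"grip":10,"xyz":[0,0,0],"dr":[0,0,0]}]' 40
```

```text
t: 18.6
tcp_pos: [536.2, -146.7, 42.9]
ee_rot: [0.769, -0.639, -0.0, 0.0]
force: [-0.8, -0.2, -0.1]
grip_width: 0.313
```

```bash
python3 -m crank '[{"grip":10,"xyz":[0,0,1],"dr":[0,0,0]},{"grip":10,"xyz":[0,0,0.7],"dr":[0,0,0]},{"grip":10,"xyz":[0,0,0],"dr":[0,0,0]}]' 10
python3 -m crank '[{"grip":36,"xyz":[0,0,0],"dr":[0,0,0]},{"grip":45,"xyz":[0,0,0],"dr":[0,0,0]},{"grip":60,"xyz":[0,0,0],"dr":[0,0,0]},{"grip":60,"xyz":[0,0,0],"dr":[0,0,0]},{"grip":60,"xyz":[0,0,-30],"dr":[0,0,0]},{"grip":60,"xyz":[0,0,-50],"dr":[0,0,0]},{"grip":60,"xyz":[0,0,-60],"dr":[0,0,0]},{"grip":60,"xyz":[0,0,-55],"dr":[0,0,0]}]'
python3 st.py 534 301.5 236
```

```text
t: 18.98
tcp_pos: [536.2, -146.7, 41.3]
ee_rot: [0.769, -0.639, -0.0, 0.0]
force: [0.5, 1.3, -1.0]
grip_width: 0.316
t: 19.98
tcp_pos: [536.1, -146.7, 238.6]
ee_rot: [0.769, -0.639, 0.0, -0.0]
force: [0.3, -0.6, 0.0]
grip_width: 0.599
t19.98 tcp [ 536.1 -146.7  238.6] grip 0.599 F [ 0.3 -0.6  0. ] q [ 0.02  0.26 -0.14  0.   -1.18  0.16]
x [ 0.183 -0.983  0.   ] y [-0.983 -0.183 -0.001] z [ 0.001 -0.    -1.   ] jaw deg -169.4
tool shift [-441.   -80.1    2.6]
```

```bash
python3 -m crank '[{"grip":60,"xyz":[-30,-6,0],"dr":[0,0,0]},{"grip":60,"xyz":[-55,-10,0],"dr":[0,0,0]},{"grip":60,"xyz":[-60,-11,0],"dr":[0,0,0]},{"grip":60,"xyz":[-60,-11,0],"dr":[0,0,0]},{"grip":60,"xyz":[-60,-11,0],"dr":[0,0,0]},{"grip":60,"xyz":[-60,-11,0],"dr":[0,0,0]},{"grip":60,"xyz":[-60,-11,0],"dr":[0,0,0]},{"grip":60,"xyz":[-36,-6,0],"dr":[0,0,0]}]'
python3 -m crank '[{"grip":60,"xyz":[-20,-3,0],"dr":[0,0,0]},{"grip":60,"xyz":[0,0,0],"dr":[0,0,0]},{"grip":60,"xyz":[0,0,0],"dr":[0,0,0]},{"grip":60,"xyz":[0,0,0],"dr":[0,0,0]}]'
python3 st.py 534 301.5 236
python3 - <<'E'
from h import *
a=snap("scene");b=snap("top","w11t")
crop(a,80,170,140,90,5,"v11");crop(b,340,180,140,100,5,"v11t");crop(a,350,110,90,140,4,"v11r")
E
```

```text
t: 20.98
tcp_pos: [534.3, 284.1, 236.0]
ee_rot: [0.77, -0.638, -0.0, 0.0]
force: [-0.2, 0.4, 0.6]
grip_width: 0.596
t: 21.48
tcp_pos: [534.3, 300.2, 236.7]
ee_rot: [0.769, -0.64, 0.0, -0.0]
force: [-0.3, -0.8, 0.3]
grip_width: 0.604
t21.48 tcp [534.3 300.2 236.7] grip 0.604 F [-0.3 -0.8  0.3] q [ 0.78  0.35 -0.    0.   -1.21 -0.59]
x [ 0.182 -0.983 -0.   ] y [-0.983 -0.182 -0.   ] z [ 0.  0. -1.] jaw deg -169.5
tool shift [-1.3  0.1  0.7]
```

View pics/v11.png

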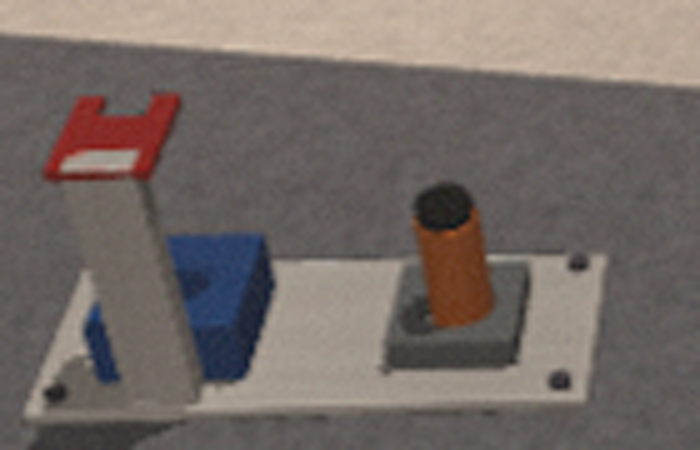

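View pics/v11t.png

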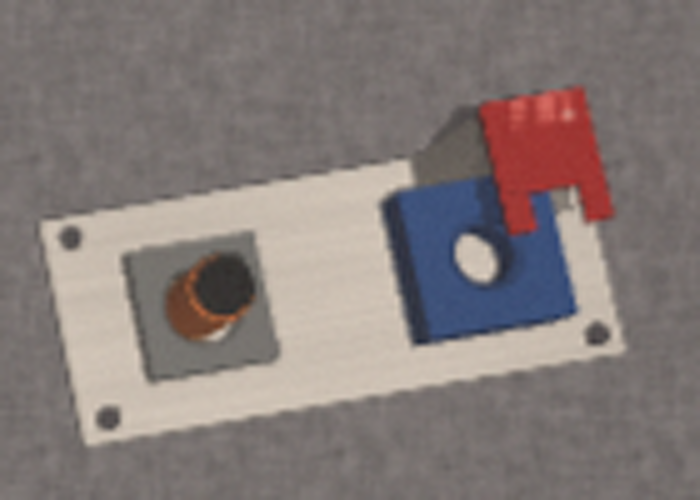

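View pics/v11r.png

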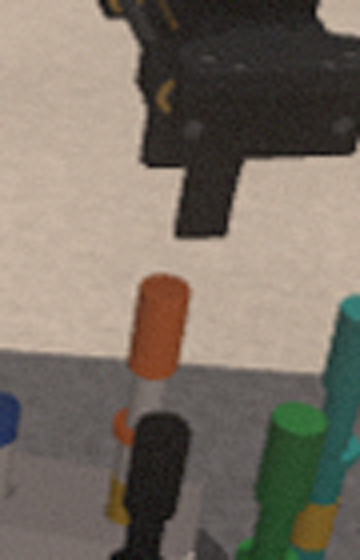

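Run:
```python
from h import *
np.set_printoptions(precision=1,suppress=True)
a=snap("scene");b=snap("top")
u=((222.5)/5-.5+340,(284.5)/5-.5+180); s=((444.5)/5-.5+80,(205.5)/5-.5+170)
print("stopper top",plane(b,*u,78),plane(a,*s,78),tri(b,u,a,s))
print("expected S",proj(a,[536,-148.6,78]),s,"T",proj(b,[535.3,-145.4,78]),u)
crop(a,150,195,45,50,14,"v12");crop(b,360,220,45,40,14,"v12t")
```

```text
stopper top [ 536.6 -143.5   78. ] [ 538.4 -146.3   78. ] (array([ 537.2, -145.2,   77. ]), np.float64(3.1147986156401006))
expected S [167.7 209.8] (168.4, 210.6) T [385. 237.] (384.0, 236.4)
```

View pics/v12.png

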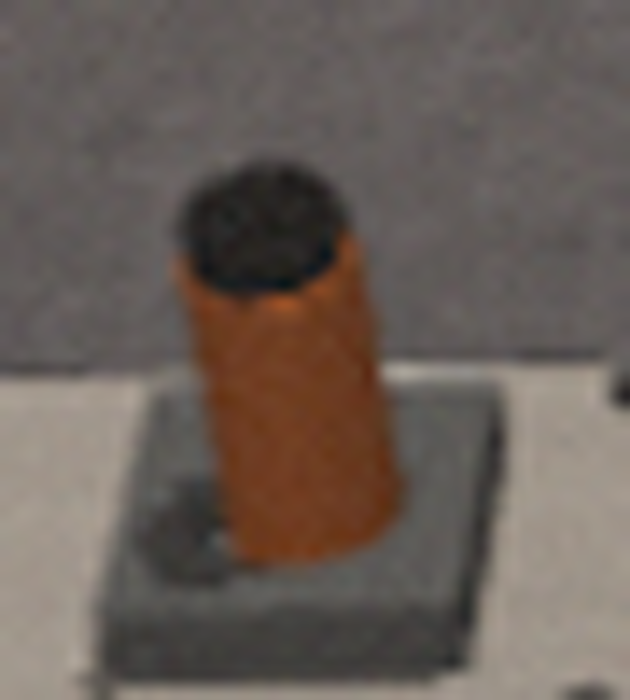

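View pics/v12t.png

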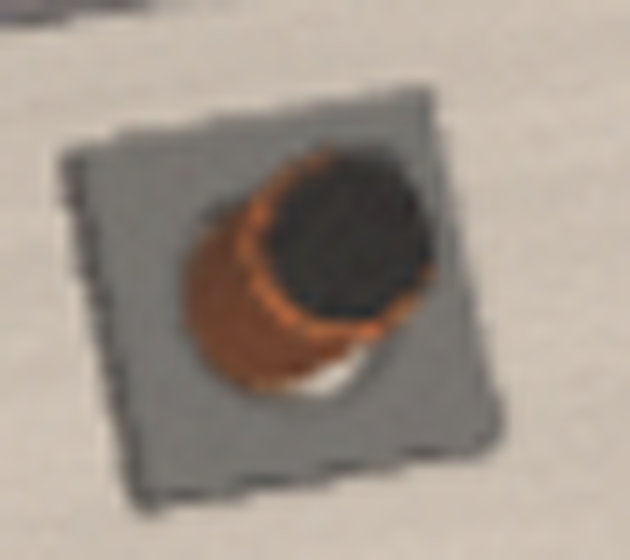

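```bash
python3 -m crank '[{"grip":60,"xyz":[-1,0,35],"dr":[0,0,0]},{"grip":60,"xyz":[0,0,35],"dr":[0,0,0]},{"grip":60,"xyz":[0,0,20],"dr":[0,0,0]},{"grip":60,"xyz":[0,0,0],"dr":[0,0,0]},{"grip":60,"xyz":[0,0,0],"dr":[0,0,0]},{"grip":60,"xyz":[0,0,0],"dr":[0,0,0]}]' 
python3 -m crank '[{"grip":35,"xyz":[0,0,0],"dr":[0,0,0]},{"grip":10,"xyz":[0,0,0],"dr":[0,0,0]},{"grip":10,"xyz":[0,0,0],"dr":[0,0,0]},{"grip":10,"xyz":[0,0,0],"dr":[0,0,0]},{"grip":10,"xyz":[0,0,0],"dr":[0,0,0]},{"grip":10,"xyz":[0,0,0],"dr":[0,0,0]}]' 40
python3 st.py 534.6 301.2 146
```

```text
t: 22.42
tcp_pos: [534.6, 303.0, 147.8]
ee_rot: [0.769, -0.639, 0.0, -0.001]
force: [-0.2, 0.5, -0.2]
grip_width: 0.598
t: 23.18
tcp_pos: [533.9, 302.5, 146.4]
ee_rot: [0.769, -0.639, -0.0, 0.0]
force: [0.5, 0.2, 0.8]
grip_width: 0.268
t23.18 tcp [533.9 302.5 146.4] grip 0.268 F [0.5 0.2 0.8] q [ 0.78  0.43 -0.13 -0.   -1.02 -0.59]
x [ 0.183 -0.983  0.   ] y [-0.983 -0.183  0.   ] z [-0. -0. -1.] jaw deg -169.4
tool shift [ 1.4 -0.5  0.4]
```

```bash
python3 -m crank '[{"grip":10,"xyz":[0,0,-10],"dr":[0,0,0]},{"grip":10,"xyz":[0,0,-25],"dr":[0,0,0]},{"grip":10,"xyz":[0,0,-35],"dr":[0,0,0]},{"grip":10,"xyz":[0,0,-40],"dr":[0,0,0]},{"grip":10,"xyz":[0,0,-35],"dr":[0,0,0]},{"grip":10,"xyz":[0,0,0],"dr":[0,0,0]},{"grip":10,"xyz":[0,0,0],"dr":[0,0,0]}]' 40
python3 st.py 489.9 -278 291
python3 - <<'E'
from h import *
a=snap("scene");crop(a,340,60,110,190,3.1,"t1")
E
```

```text
t: 24.05
tcp_pos: [533.4, 302.3, 290.6]
ee_rot: [0.769, -0.639, -0.0, 0.001]
force: [-0.5, -0.2, -0.7]
grip_width: 0.266
t24.05 tcp [533.4 302.3 290.6] grip 0.266 F [-0.5 -0.2 -0.7] q [ 0.78  0.33  0.09 -0.   -1.34 -0.59]
x [ 0.183 -0.983 -0.   ] y [-0.983 -0.183  0.001] z [-0.001 -0.    -1.   ] jaw deg -169.5
tool shift [ 5.625e+02  1.489e+02 -2.000e-01]
```

View pics/t1.png

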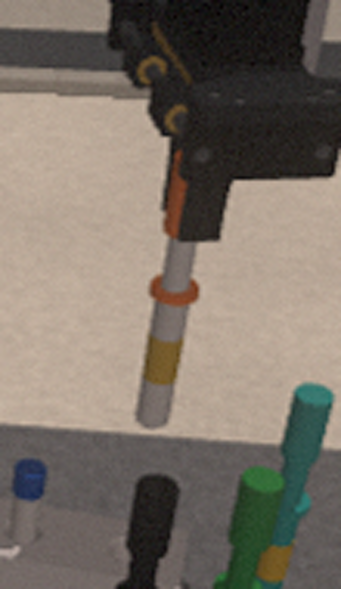

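```bash
python3 -m crank '[{"grip":10,"xyz":[15,4,0],"dr":[0,0,0]},{"grip":10,"xyz":[35,9,0],"dr":[0,0,0]},{"grip":10,"xyz":[50,13,0],"dr":[0,0,0]},{"grip":10,"xyz":[55,15,0],"dr":[0,0,0]},{"grip":10,"xyz":[55,15,0],"dr":[0,0,0]},{"grip":10,"xyz":[55,15,0],"dr":[0,0,0]},{"grip":10,"xyz":[55,15,0],"dr":[0,0,0]},{"grip":10,"xyz":[55,15,0],"dr":[0,0,0]}]' 40
python3 -m crank '[{"grip":10,"xyz":[55,15,0],"dr":[0,0,0]},{"grip":10,"xyz":[55,14,0],"dr":[0,0,0]},{"grip":10,"xyz":[45,11,0],"dr":[0,0,0]},{"grip":10,"xyz":[25,6,0],"dr":[0,0,0]},{"grip":10,"xyz":[7.5,2,0],"dr":[0,0,0]},{"grip":10,"xyz":[0,0,0],"dr":[0,0,0]},{"grip":10,"xyz":[0,0,0],"dr":[0,0,0]},{"grip":10,"xyz":[0,0,0],"dr":[0,0,0]}]' 40
python3 -m crank '[{"grip":10,"xyz":[0,0,0],"dr":[0.4,0,0]},{"grip":10,"xyz":[0,0,0],"dr":[0.6,0,0]},{"grip":10,"xyz":[0,0,0],"dr":[0.7,0,0]},{"grip":10,"xyz":[0,0,0],"dr":[0.6,0,0]},{"grip":10,"xyz":[0,0,0],"dr":[0.37,0,0]},{"grip":10,"xyz":[0,0,0],"dr":[0,0,0]},{"grip":10,"xyz":[0,0,0],"dr":[0,0,0]}]' 40
python3 st.py 489.9 -278 270.4
python3 - <<'E'
from h import *
a=snap("scene");crop(a,60,70,150,190,3.1,"t2");b=snap("top");crop(b,350,150,170,130,4.5,"t2t")
E
```

```text
t: 25.1
tcp_pos: [501.9, -87.1, 290.9]
ee_rot: [0.769, -0.639, -0.0, 0.0]
force: [1.6, 0.2, -0.1]
grip_width: 0.268
t: 26.1
tcp_pos: [490.7, -276.9, 291.5]
ee_rot: [0.77, -0.639, 0.0, -0.0]
force: [0.5, -0.3, -0.7]
grip_width: 0.266
t: 26.98
tcp_pos: [490.7, -277.8, 291.4]
ee_rot: [0.762, -0.633, 0.089, -0.107]
force: [0.1, 0.7, -0.9]
grip_width: 0.263
t26.98 tcp [ 490.7 -277.8  291.4] grip 0.263 F [ 0.1  0.7 -0.9] q [-0.3   0.14 -0.13 -0.15 -1.06  0.54]
x [ 0.183 -0.983  0.   ] y [-0.945 -0.176 -0.276] z [ 0.271  0.05  -0.961] jaw deg -169.4
tool shift [ 0.1  6.6 20. ]
```

View pics/t2.png

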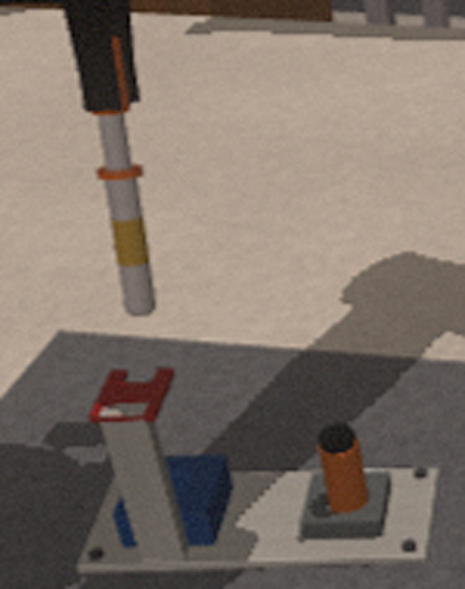

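View pics/t2t.png

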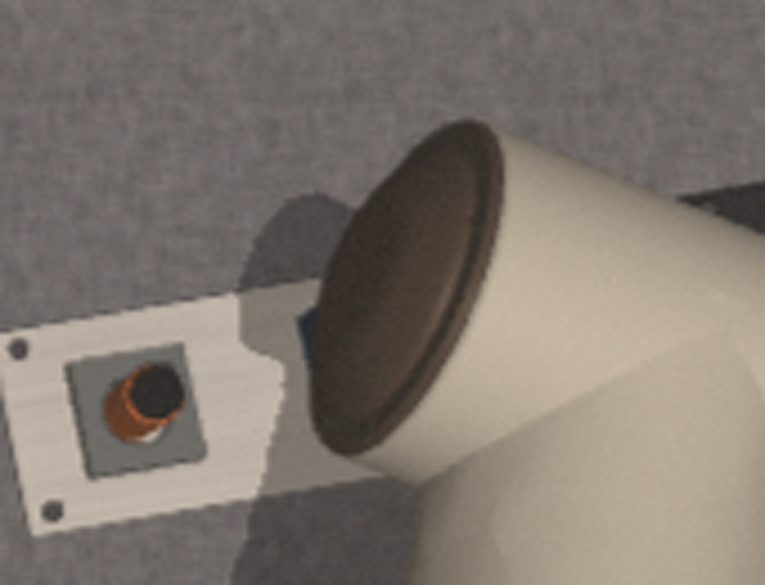

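```bash
cat > tube.py <<'E'
from h import *
def meas():
    a=snap("scene");s=ctrl.state()
    from scipy.spatial.transform import Rotation as R
    M=R.from_quat(s["ee_rot"]).as_matrix();p=s["tcp_pos"];z=M[:,2]
    # predicted axis points for h above foot, assuming tube centred, foot 136.4 from TCP
    h=cv2.cvtColor(a["img"],cv2.COLOR_BGR2HSV)
    print("tcp",p.round(1),"z",z.round(3),"foot pred",(p+136.4*z).round(1))
    for hh in (2,20,50,80,94.5,110,130):
        q=proj(a,p+(136.4-hh)*z);print("h",hh,"px",q.round(1))
    return a,p,M
if __name__=="__main__":
    import sys
    a,p,M=meas(); crop(a,60,int(sys.argv[2]),150,130,5,sys.argv[1])
E
python3 -m crank '[{"grip":10,"xyz":[0,6.6,10],"dr":[0,0,0]},{"grip":10,"xyz":[0,0,20],"dr":[0,0,0]},{"grip":10,"xyz":[0,0,30],"dr":[0,0,0]},{"grip":10,"xyz":[0,0,15],"dr":[0,0,0]},{"grip":10,"xyz":[0,0,0],"dr":[0,0,0]},{"grip":10,"xyz":[0,0,0],"dr":[0,0,0]},{"grip":10,"xyz":[0,0,0],"dr":[0,0,0]}]' 40
python3 tube.py t3 110;python3 st.py 522.4 -272 155.1
```

```text
t: 27.95
tcp_pos: [505.0, -275.4, 218.7]
ee_rot: [0.762, -0.633, 0.09, -0.108]
force: [0.6, -0.4, -0.7]
grip_width: 0.267
tcp [ 504.9 -275.4  218.6] z [ 0.273  0.05  -0.961] foot pred [ 542.2 -268.6   87.6]
h 2 px [112.  202.7]
h 20 px [110.8 194.7]
h 50 px [108.7 181.2]
h 80 px [106.6 167.4]
h 94.5 px [105.6 160.6]
h 110 px [104.5 153.3]
h 130 px [103.  143.7]
t28.00 tcp [ 504.9 -275.4  218.6] grip 0.270 F [ 0.2  0.5 -0.6] q [-0.29  0.2  -0.23 -0.16 -0.89  0.56]
x [ 0.183 -0.983  0.001] y [-0.944 -0.176 -0.278] z [ 0.273  0.05  -0.961] jaw deg -169.4
tool shift [-0.2  0.5 65.9]
```

View pics/t3.png

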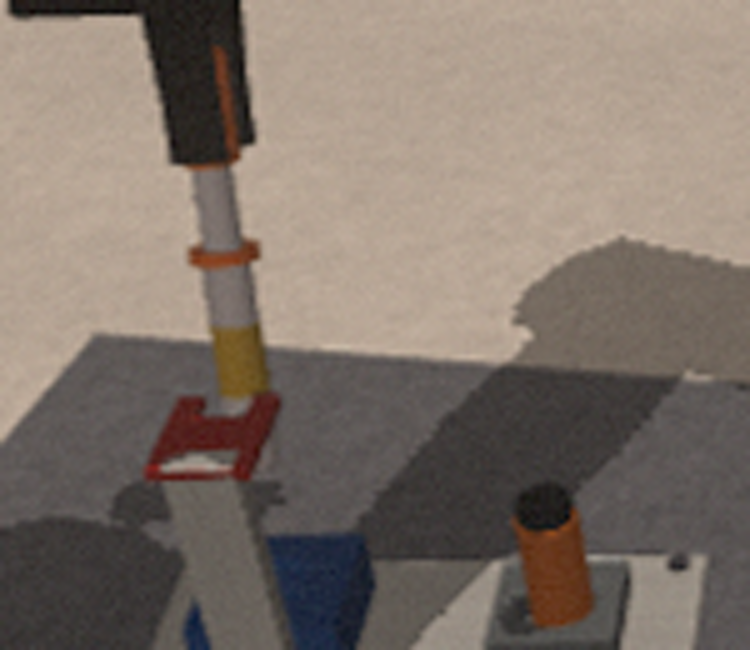

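```bash
python3 -m crank '[{"grip":10,"xyz":[-1.5,0,5],"dr":[0,0,0]},{"grip":10,"xyz":[0,0,15],"dr":[0,0,0]},{"grip":10,"xyz":[0,0,15],"dr":[0,0,0]},{"grip":10,"xyz":[0,0,8],"dr":[0,0,0]},{"grip":10,"xyz":[0,0,0],"dr":[0,0,0]},{"grip":10,"xyz":[0,0,0],"dr":[0,0,0]}]' 40
python3 tube.py t4 130;python3 st.py 522.4 -270.5 155.1
```

```text
t: 28.75
tcp_pos: [516.3, -271.6, 176.4]
ee_rot: [0.762, -0.633, 0.089, -0.107]
force: [-0.6, -0.5, -0.4]
grip_width: 0.269
tcp [ 516.3 -271.6  176.6] z [ 0.272  0.05  -0.961] foot pred [ 553.5 -264.8   45.6]
h 2 px [115.7 221.5]
h 20 px [114.5 213.8]
h 50 px [112.5 200.7]
h 80 px [110.5 187.3]
h 94.5 px [109.5 180.7]
h 110 px [108.4 173.6]
h 130 px [107.  164.4]
t28.80 tcp [ 516.3 -271.6  176.6] grip 0.266 F [ 0.2 -0.3 -0.9] q [-0.28  0.26 -0.27 -0.17 -0.8   0.57]
x [ 0.183 -0.983  0.001] y [-0.945 -0.176 -0.277] z [ 0.272  0.05  -0.961] jaw deg -169.4
tool shift [-0.   0.  22.4]
```

View pics/t4.png

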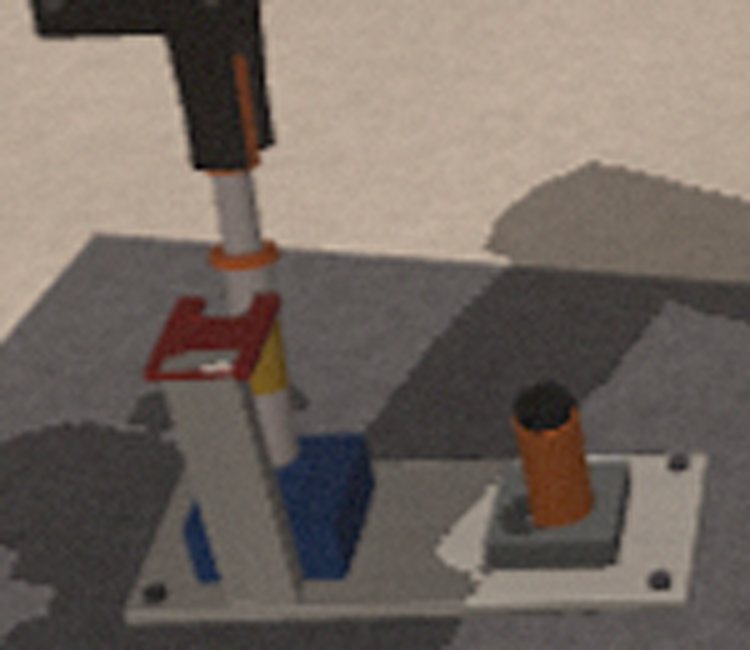

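```bash
python3 -m crank '[{"grip":10,"xyz":[0,0,6],"dr":[0,0,0]},{"grip":10,"xyz":[0,0,6],"dr":[0,0,0]},{"grip":10,"xyz":[0,0,0],"dr":[0,0,0]}]' 40
python3 -m crank '[{"grip":10,"xyz":[0,0,4],"dr":[0,0,0]},{"grip":10,"xyz":[0,0,3],"dr":[0,0,0]},{"grip":10,"xyz":[0,0,0],"dr":[0,0,0]}]' 40
```

```text
t: 29.18
tcp_pos: [519.3, -270.8, 164.0]
ee_rot: [0.762, -0.633, 0.089, -0.107]
force: [0.3, -0.4, -0.9]
grip_width: 0.263
t: 29.55
tcp_pos: [521.2, -270.5, 157.6]
ee_rot: [0.762, -0.633, 0.089, -0.107]
force: [0.6, 0.5, -1.3]
grip_width: 0.268
```

```bash
python3 -m crank '[{"grip":10,"xyz":[0,0,3.5],"dr":[0,0,0]},{"grip":10,"xyz":[0,0,0],"dr":[0,0,0]},{"grip":10,"xyz":[0,0,0],"dr":[0,0,0]}]' 40
python3 -m crank '[{"grip":10,"xyz":[0,-5.15,0.1],"dr":[-0.381,0,0]},{"grip":10,"xyz":[0,-5.15,0.1],"dr":[-0.381,0,0]},{"grip":10,"xyz":[0,0,0],"dr":[0,0,0]},{"grip":10,"xyz":[0,0,0],"dr":[0,0,0]}]' 40
python3 tube.py t5 130
```

```text
t: 29.92
tcp_pos: [522.1, -270.3, 154.4]
ee_rot: [0.762, -0.633, 0.089, -0.107]
force: [-0.2, 0.6, -0.5]
grip_width: 0.267
t: 30.42
tcp_pos: [531.5, -268.4, 156.7]
ee_rot: [0.765, -0.636, 0.064, -0.077]
force: [0.3, 0.2, -0.9]
grip_width: 0.265
tcp [ 531.4 -268.5  156.8] z [ 0.195  0.037 -0.98 ] foot pred [ 558.1 -263.5   23.1]
h 2 px [117.6 230.9]
h 20 px [116.3 223.6]
h 50 px [114.  211.2]
h 80 px [111.6 198.4]
h 94.5 px [110.5 192.1]
h 110 px [109.2 185.3]
h 130 px [107.6 176.4]
```

View pics/t5.png

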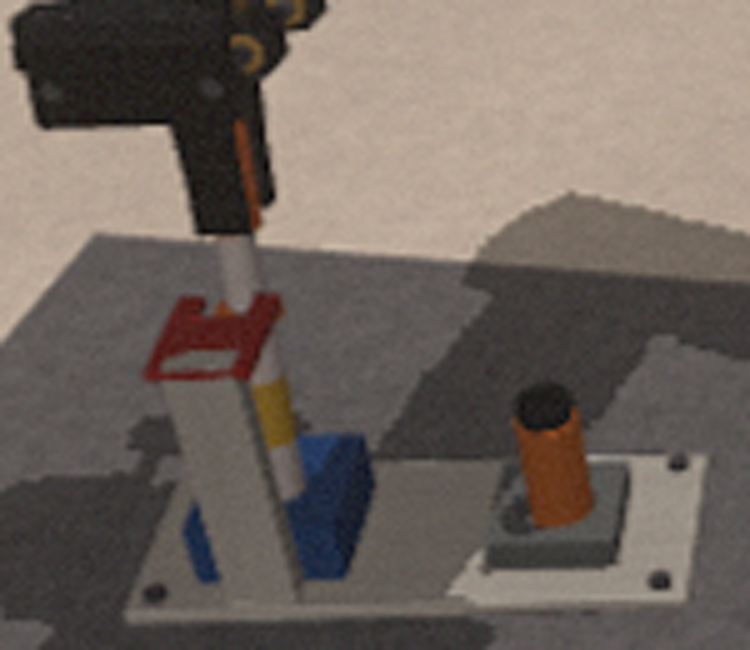

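```bash
python3 -m crank '[{"grip":10,"xyz":[0,-5.15,0.1],"dr":[-0.381,0,0]},{"grip":10,"xyz":[0,-5.15,0.1],"dr":[-0.381,0,0]},{"grip":10,"xyz":[0,0,0],"dr":[0,0,0]},{"grip":10,"xyz":[0,0,0],"dr":[0,0,0]}]' 40
python3 -m crank '[{"grip":10,"xyz":[0,-5.15,0.1],"dr":[-0.381,0,0]},{"grip":10,"xyz":[0,0,0],"dr":[0,0,0]},{"grip":10,"xyz":[0,0,0],"dr":[0,0,0]}]' 40
python3 tube.py t6 130
```

```text
t: 30.98
tcp_pos: [541.3, -266.6, 158.4]
ee_rot: [0.768, -0.638, 0.038, -0.046]
force: [-0.4, -0.9, -0.4]
grip_width: 0.265
t: 31.35
tcp_pos: [546.4, -265.7, 158.9]
ee_rot: [0.768, -0.639, 0.025, -0.031]
force: [-0.2, -0.1, -0.7]
grip_width: 0.268
tcp [ 546.4 -265.7  159. ] z [ 0.079  0.015 -0.997] foot pred [ 557.2 -263.7   23.1]
h 2 px [117.7 230.7]
h 20 px [116.1 223.9]
h 50 px [113.3 212.3]
h 80 px [110.5 200.3]
h 94.5 px [109.1 194.3]
h 110 px [107.6 187.9]
h 130 px [105.6 179.4]
```

View pics/t6.png

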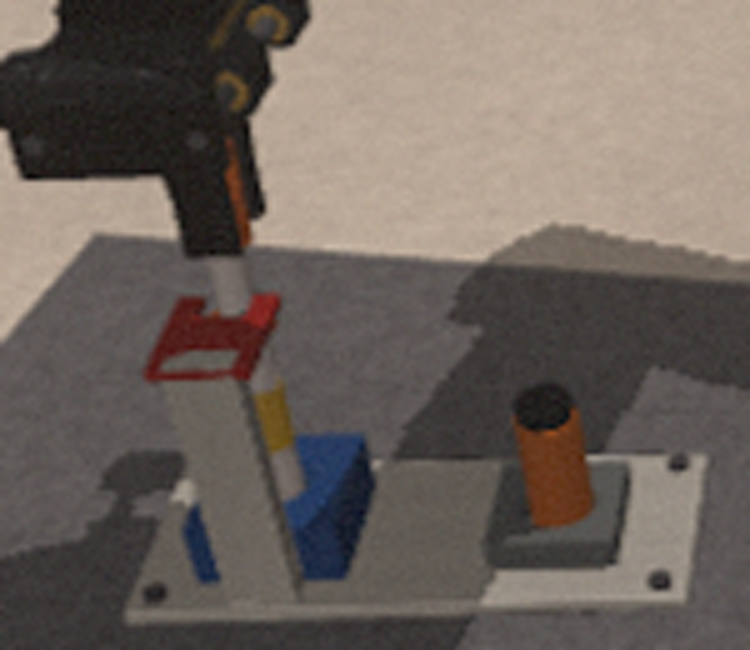

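```bash
python3 -m crank '[{"grip":10,"xyz":[0,-5.15,0.1],"dr":[-0.381,0,0]},{"grip":10,"xyz":[0,0,0],"dr":[0,0,0]},{"grip":10,"xyz":[0,-5.15,0.1],"dr":[-0.381,0,0]},{"grip":10,"xyz":[0,0,0],"dr":[0,0,0]},{"grip":10,"xyz":[0,0,0],"dr":[0,0,0]}]' 40
python3 tube.py t7 130; python3 st.py 557.5 -264 144.4
```

```text
t: 32.02
tcp_pos: [556.5, -263.8, 159.4]
ee_rot: [0.769, -0.639, 0.0, -0.0]
force: [0.1, -0.5, -0.7]
grip_width: 0.27
tcp [ 556.5 -263.9  159.5] z [ 0.001  0.    -1.   ] foot pred [ 556.6 -263.8   23.1]
h 2 px [117.7 230.6]
h 20 px [115.9 224.2]
h 50 px [112.9 213.2]
h 80 px [109.8 201.8]
h 94.5 px [108.3 196.2]
h 110 px [106.6 190. ]
h 130 px [104.4 181.9]
t32.08 tcp [ 556.5 -263.9  159.5] grip 0.268 F [ 0.2 -0.7 -0.5] q [-0.18  0.42 -0.11 -0.   -1.05  0.36]
x [ 0.183 -0.983 -0.   ] y [-0.983 -0.183 -0.001] z [ 0.001  0.    -1.   ] jaw deg -169.5
tool shift [ 0.3 -0.9 15.1]
```

View pics/t7.png

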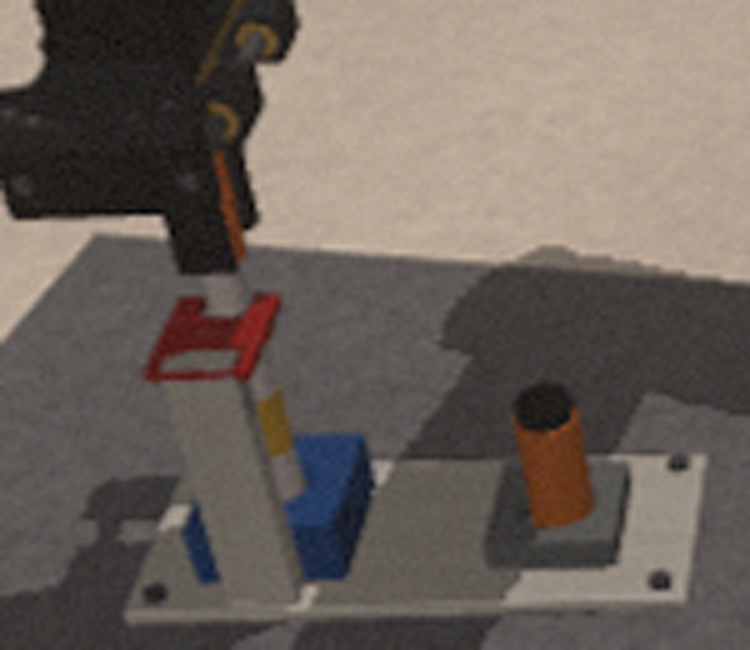

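Upright, neck in the slot, collar below the fork, no contact force. Lower onto the floor.

```bash
python3 -m crank '[{"grip":10,"xyz":[0,-0.5,3],"dr":[0,0,0]},{"grip":10,"xyz":[0,0,3],"dr":[0,0,0]},{"grip":10,"xyz":[0,0,0],"dr":[0,0,0]},{"grip":10,"xyz":[0,0,0],"dr":[0,0,0]}]' 40
python3 -m crank '[{"grip":10,"xyz":[0,0,3],"dr":[0,0,0]},{"grip":10,"xyz":[0,0,3],"dr":[0,0,0]},{"grip":10,"xyz":[0,0,0],"dr":[0,0,0]},{"grip":10,"xyz":[0,0,0],"dr":[0,0,0]}]' 40
```

```text
t: 32.58
tcp_pos: [557.6, -263.8, 153.5]
ee_rot: [0.769, -0.639, 0.0, -0.0]
force: [0.4, -0.6, -2.1]
grip_width: 0.262
t: 33.08
tcp_pos: [557.6, -263.8, 147.5]
ee_rot: [0.769, -0.639, 0.0, -0.0]
force: [0.0, 0.0, -1.1]
grip_width: 0.261
```

```bash
python3 -m crank '[{"grip":10,"xyz":[0,0,1.5],"dr":[0,0,0]},{"grip":10,"xyz":[0,0,1],"dr":[0,0,0]},{"grip":10,"xyz":[0,0,0.5],"dr":[0,0,0]},{"grip":10,"xyz":[0,0,0],"dr":[0,0,0]}]' 20
python3 -m crank '[{"grip":10,"xyz":[0,0,0.5],"dr":[0,0,0]},{"grip":10,"xyz":[0,0,0],"dr":[0,0,0]}]' 8
python3 tube.py t8 130
```

```text
t: 33.58
tcp_pos: [557.6, -263.7, 144.5]
ee_rot: [0.769, -0.639, 0.0, -0.0]
force: [-0.4, -0.2, -1.2]
grip_width: 0.271
t: 33.83
tcp_pos: [557.7, -263.8, 144.4]
ee_rot: [0.769, -0.639, 0.0, -0.0]
force: [1.3, 0.4, 1.1]
grip_width: 0.276
tcp [ 557.7 -263.8  144.4] z [ 0.001 -0.    -1.   ] foot pred [ 557.8 -263.9    8. ]
h 2 px [118.9 236.2]
h 20 px [117.2 229.9]
h 50 px [114.2 219.1]
h 80 px [111.2 208. ]
h 94.5 px [109.7 202.4]
h 110 px [108.  196.4]
h 130 px [105.8 188.4]
```

View pics/t8.png

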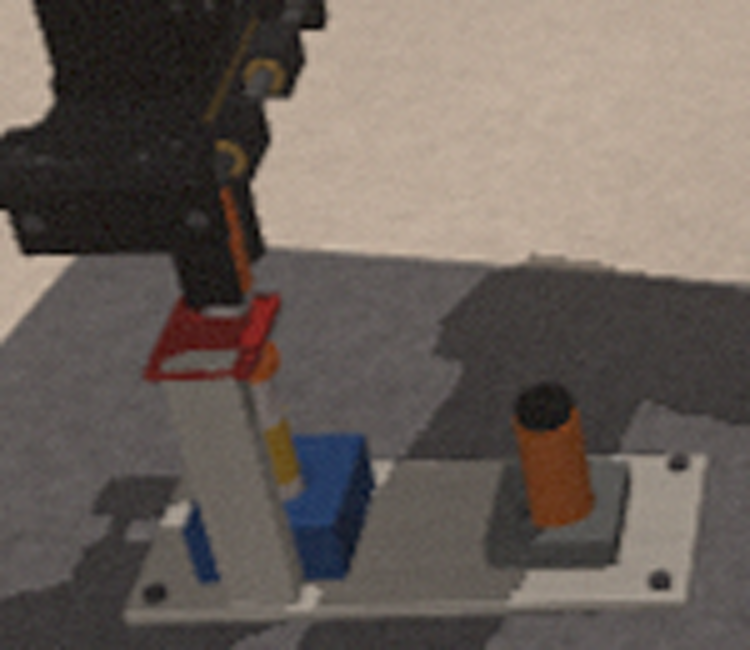

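Foot at the floor height (predicted 8.0 mm, slight contact). Release gently and retreat upward.

```bash
python3 -m crank '[{"grip":32,"xyz":[0,0,0],"dr":[0,0,0]},{"grip":40,"xyz":[0,0,0],"dr":[0,0,0]},{"grip":60,"xyz":[0,0,0],"dr":[0,0,0]},{"grip":60,"xyz":[0,0,0],"dr":[0,0,0]},{"grip":60,"xyz":[0,0,-15],"dr":[0,0,0]},{"grip":60,"xyz":[0,0,-35],"dr":[0,0,0]},{"grip":60,"xyz":[0,0,-50],"dr":[0,0,0]},{"grip":60,"xyz":[0,0,-40],"dr":[0,0,0]}]' 8
python3 -m crank '[{"grip":60,"xyz":[-30,0,0],"dr":[0,0,0]},{"grip":60,"xyz":[-60,0,0],"dr":[0,0,0]},{"grip":60,"xyz":[-60,0,0],"dr":[0,0,0]},{"grip":60,"xyz":[-60,0,0],"dr":[0,0,0]},{"grip":60,"xyz":[-60,0,0],"dr":[0,0,0]},{"grip":60,"xyz":[-60,0,0],"dr":[0,0,0]},{"grip":60,"xyz":[-30,0,0],"dr":[0,0,0]},{"grip":60,"xyz":[0,0,0],"dr":[0,0,0]}]'
python3 - <<'E'
from h import *
a=snap("scene","fs");b=snap("top","ft")
crop(a,70,165,140,95,5,"f1");crop(b,340,170,140,110,5,"f1t")
print(proj(a,[557.6,-266.8,186]),proj(b,[557.4,-264.3,186]))
E
```

```text
t: 34.88
tcp_pos: [557.9, -264.0, 287.7]
ee_rot: [0.769, -0.639, 0.002, -0.001]
force: [-0.1, -0.3, -0.4]
grip_width: 0.596
t: 35.88
tcp_pos: [491.4, 91.9, 285.3]
ee_rot: [0.77, -0.638, 0.001, -0.001]
force: [-0.5, -1.1, 0.4]
grip_width: 0.602
[ 98.97370197 168.28318563] [460.56128322 217.02765083]
```

View pics/f1.png

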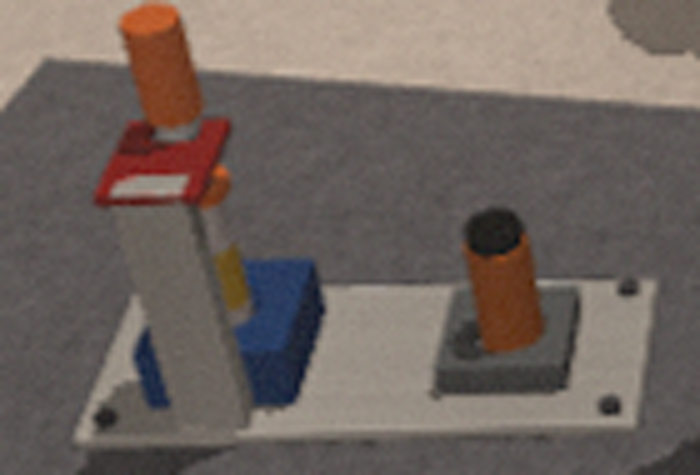

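View pics/f1t.png

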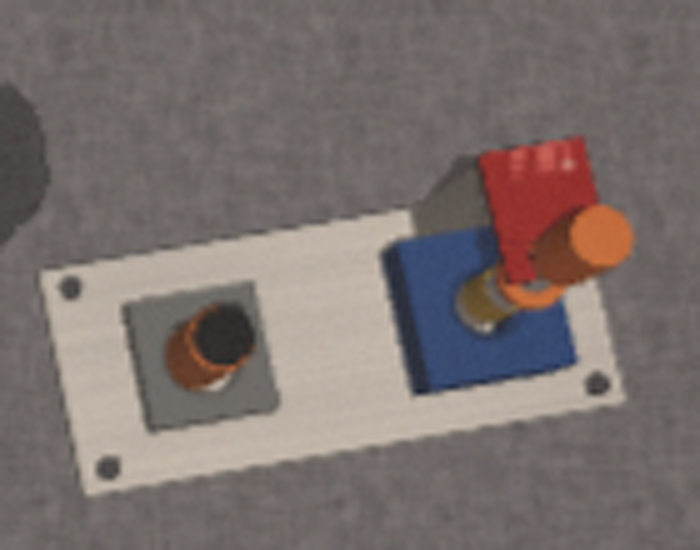

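View pics/fs.png

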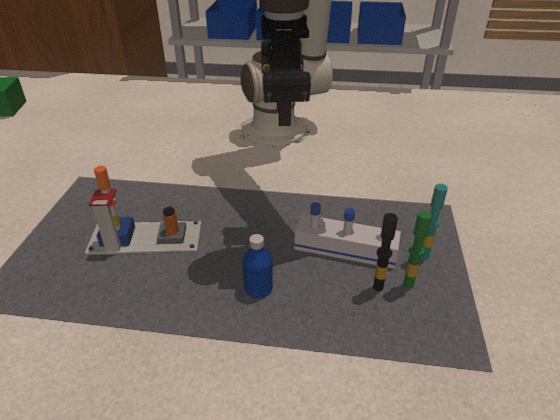

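```bash
python3 -c "
from rig import ctrl
print(ctrl.state()['t'],ctrl.sign_off())"
```

```text
the job is handed in; nothing more can be done
35.975 None
```

The job was handed in at 36 s of the 64 s allowed. The long tube stands in the well with its collar under the fork, and the vial stands in the ring. Both are released, and the arm is parked clear of everything. No verdict is reported.

- **Vial:** the first try caught the ring's edge with about 21 N and tilted the vial in the grip. I stood it on the bench, measured again, regripped it and lowered it in without contact. The stopper measured 77 mm high (78 expected) and 1–2 mm off centre in both views, and the vial's slant matched upright.
- **Tube:** I took the orange tube, not the black, green or turquoise ones. I slid it in along its own axis at a 16° lean, straightened it about the foot and lowered it, with no wrist force over about 2 N. At release the foot worked out at 8.0 mm. Afterwards the cap top was within about 0.7 pixel (1–1.5 mm) of upright on the well axis in both views.
- **Left alone:** in the last picture the short tubes are within about 1 pixel of where they started, and the blue bottle looks unmoved.
- **Disagreement:** the two cameras differed by about 3 mm in y throughout. I worked from relative measurements and averages of the two.

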